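# Set the drying timer to 35 and start it

## Task

First take the carton off the bench timer and stand it upright, as it is now, in the enamel tray. Then roll the timer's two thumbwheels with a fingertip until they read 35, the 3 on the left wheel and the 5 on the right one facing squarely up in line with the pointer ridges, and lift off. Only after that, press the start lever down until you feel it firm up, hold it there for about half a second without forcing it, and let it spring back; leave the two jars and the bottle where they are.

Things in the scene. Friction and masses are not known exactly. Their poses are not given: they have to be found in the camera images.
- timer: grey bench timer fixed to the desk, 120 mm deep (x) by about 230 mm wide (y, from -114 to +115 mm); origin at desk level under the two axles' line, x points from its front (the robot's side) to its back, y to its left, z up. The main housing (y -55 to +115 mm) has its flat top 52 mm above the desk; at its right end (y -114 to -52 mm) is a bay with its floor at 22 mm that holds the start lever
- tens_top (a point): highest point of the left thumbwheel (tens), 66 mm above the desk, 80 mm to the left of the timer's origin, where the digit that counts faces straight up, between two white pointer ridges; axes as the timer's. The wheel is black, 40 mm across, 22 mm wide, its axle runs along the timer's y at 46 mm height, so that it stands 14 mm out of the top; white digits 0 to 9 run round its rim, each one step (36 degrees, 12.6 mm of rim) apart
- units_top (a point): highest point of the right thumbwheel (units), same wheel as the other, on the timer's origin line (y = 0), 66 mm above the desk; axes as the timer's
- tens (a joint): angle of the left wheel in rad: digit k faces up at k x 0.628 (3 at 1.885). Pushing the wheel's top towards the timer's back (+x) raises the number, towards its front lowers it. It has no clicks: it is stiff (0.02 N m) and stays where it is left, at first often between two digits; it stops at 0 and at 9 and does not go round. It turns by friction under a fingertip pressed on its top with some 5 to 15 N and drawn along the timer's x: 12.6 mm a step
- units (a joint): angle of the right wheel in rad, as the left wheel's (5 at 3.142)
- lever_pad (a point): top of the rubber pad near the free, front end of the start lever, a black paddle 30 mm wide and 95 mm long that is hinged across the timer's bay at its back (hinge 47 mm above the desk, 40 mm behind the timer's origin, 84 mm to its right) and rises to the front; the pad is about 26 mm long, 68 mm above the desk when the lever is up, and goes about 27 mm down in an arc to the firm point
- lever (a joint): start lever in rad: 0 up, grows as it is pressed down; the pad is 80 mm in front of the hinge. It is light (1 to 2.5 N at the pad) to 0.35, where a rubber stop begins and it firms up: about 5.5 N more at the pad for every further 0.05. Springs back to 0. It must be held beyond 0.36 and never forced beyond 0.65
- carton_center (a point): centre (24 mm above its underside) of the black and white carton, 33 mm (its x) by 75 mm (its y) by 48 mm high (z), about 0.05 kg, standing on the timer's flat top between the two wheels with its length roughly along the timer's x
- tray: white enamel tray with a blue rim, stuck to the desk, 334 mm (x) by 221 mm (y), 39 mm high; origin on the desk under its centre; flat floor 7 mm above the desk, about 260 by 160 mm
- big_jar: black paint jar, 76 mm across, 82 mm high, right of the timer; origin under its centre; leave alone
- small_jar: small black paint jar, 55 mm across, 54 mm high, in front of the timer; origin under its centre; leave alone
- bottle: cream bottle lying on its side behind the timer, 123 mm long (its y), 40 mm thick; origin under its centre; leave alone
Not all that is in view belongs to the job. What is shaped like the part that bears carton_center but blue is not meant.

How it is judged (in metres and radians):
On the way, in this order (a step that is already met when the one before it is completed fails the run):
1. the carton stands upright in the tray (x of carton_center in the frame of tray between -0.12 and 0.12 m and y of carton_center in the frame of tray between -0.07 and 0.07 m and z of carton_center in the frame of tray below 0.05 m and angle between carton_center's own z axis and vertical below 0.2 rad and contact force between the fingers and carton below 0.1 N), for 0.2 s.
2. the wheels read 35, with no finger on the timer (value of joint tens between 1.685 and 2.085 rad and value of joint units between 2.9416 and 3.3416 rad and contact force between the fingers and timer below 0.1 N), for 0.2 s.
3. the lever is held down into its firm part (value of joint tens between 1.685 and 2.085 rad and value of joint units between 2.9416 and 3.3416 rad and value of joint lever above 0.36 rad), for 0.3 s.
At the end, for the whole second after the job is handed in: the carton stands upright (within 11 degrees) on the tray's floor, at rest; the left wheel reads 3 and the right wheel 5 (each within 0.2 rad of the digit, at rest); the lever has sprung back up (below 0.1 rad) (x of carton_center in the frame of tray between -0.12 and 0.12 m and y of carton_center in the frame of tray between -0.07 and 0.07 m and z of carton_center in the frame of tray below 0.05 m and angle between carton_center's own z axis and vertical below 0.2 rad and value of joint tens between 1.685 and 2.085 rad and value of joint units between 2.9416 and 3.3416 rad and value of joint lever below 0.1 rad and linear speed of carton below 0.02 m/s and velocity of joint each of tens, units below 0.2 rad/s); the robot touches nothing.
It fails at once if the lever is pressed to its firm point while the wheels do not read 35 (value of joint lever above 0.3 rad and not (value of joint tens between 1.685 and 2.085 rad and value of joint units between 2.9416 and 3.3416 rad)).
It fails at once if the lever is forced far beyond its firm point (value of joint lever above 0.65 rad).
It fails at once if the big jar is displaced or knocked over (distance of big_jar from where it was at the start of the episode above 0.03 m or angle between big_jar's own z axis and vertical above 0.3 rad).
It fails at once if the small jar is displaced or knocked over (distance of small_jar from where it was at the start of the episode above 0.03 m or angle between small_jar's own z axis and vertical above 0.3 rad).
It fails at once if the bottle is displaced or knocked over (distance of bottle from where it was at the start of the episode above 0.03 m or angle between bottle's own z axis and vertical above 0.3 rad).
It also fails if it takes over 64 s, if anything falls off the work surface, if the arm or the gripper's body presses on something with over 40 N, if the wrist force passes 120 N, or if a joint passes its speed limit or range.

## Robot

A 6-joint arm with a two-finger parallel gripper is mounted at the origin on the work surface; the furniture and walls round the work are solid. World frame = base frame: x ahead of the robot, y to its left, z up, the work surface at z = 0. Lengths are in mm, angles in rad, forces in N, time in s.
With the tool pointing down it reaches from about 275 to 750 mm from the base axis. Payload 10.2 kg.
Tool frame: the origin (TCP) lies at the very end of the fingers, on their centre line; the grasp point (between the pads) lies 19 mm behind it; x points along the fingers, y is the direction in which the jaws open and shut, and the axes are right-handed (so a half turn about x gives the same grasp; the last joint's range is limited). The gripper opens to 85 mm and grips with 20 to 120 N. Pads are 22 mm wide; open, the fingers measure 114 mm over their backs; the gripper's body (76 mm by 85 mm) begins 54 mm behind the grasp point. The pads swing forward as they close: fully open they stand 13 mm farther back than shut.
Start: joints at [1.02, 0.313, 1.498, -0, 1.331, -0.223], TCP at [169.042, 497.047, 231.294] pointing down, gripper open.
Joint ranges: [-2.94, 2.94], [-0.97, 2.17], [0.19, 2.56], [-1.23, 4.37], [0.02, 3.11], [-2.88, 2.88]. Speed limits (rad/s): [2.39, 2.39, 3.01, 3.14, 3.14, 3.14].

## Interface

Orientations are given as a unit quaternion [w, x, y, z].
In Python, from rig import ctrl, viewer, finish_job gives the robot as it stands.
- The arm moves only by the tool carry_out, never from a script. Its argument "targets" is a list of rows, each an object of numbers: "x", "y", "z": the shift along the world's x, y, z in m; "ax", "ay", "az": the turn, a rotation vector about the world's x, y, z in rad; "hand": the opening, from -1 (shut) to 1 (fully open). A call has 1 to 5 rows; each row is the pose to reach, as a shift and turn from the pose commanded when the call began; what a row does not reach only later rows make up. A row lasts 1/8 s, in which the tool goes at most 62.5 mm and 10.7 degrees, less where a joint would pass 70% of its speed; a pose out of reach is approached as far as the arm can. A call with a gripper value outside its range is refused whole. The fingers move at their own pace and stop on an object; "grip_force" is the grip in N (left out, the last holds). Time passes only in rows, so rows that repeat a pose let the fingers close. It gives the time, the measured TCP pose, the force and the opening at its end, in the units of the state.
- ctrl.sense(): the state, without advancing time (a new reading comes with each control period).
- viewer.capture(name): name is "side" or "top"; returns the picture (384x512x3 uint8, blue, green, red); there is no depth.
- viewer.camera_info(name): a dict with "fx", "fy", "cx", "cy" (pixels), "R" (3x3) and "t" (3): a world point X has camera coordinates R X + t. Camera axes: x right, y down, z forward; pixel columns grow to the right and rows downward; lengths in mm; the calibration is good to about 2 mm. A picture is of the moment at which its call begins. camera_info takes no time and is no camera call.
- finish_job(): hands the job in, once; it reports no verdict.
The state is a dict: "time_s": time; "joints": joint angles; "dq": joint speeds; "tau": joint torques, N m; "eef_pos": TCP position; "ee_rot": TCP orientation; "force": force on the tool from outside, world axes, zero at the start; "wrist_torque": the same for the moment, N m; "grip_width": opening from 0.0 (shut) to 1.0 (fully open).
Only numpy, scipy, OpenCV 4.12 (cv2) and the standard library are available. Lean on these libraries where they do the work, as an engineer would, in place of code of your own. Each camera call takes 0.05 s, during which the arm holds its last target. There are 200 camera calls.

## Working session

There is one attempt and no reset: what is moved stays moved. The work goes in short steps, Python scripts to look and compute and a tool call to move; the robot and the scene stay as the last step left them, time stands still between calls to the robot, and variables do not carry over. Pictures are saved under pics/ and viewed, about 8 in all and at most 12, crops included, and the job is handed in when it is done.

Besides the shell and the picture viewer there is one more tool, called after "Emit:" as name(argument=value, ...), one argument or row to a line, values as JSON. carry_out: Moves the arm, as the interface text tells. Its arguments: {"type":"object","properties":{"targets":{"type":"array"},"grip_force":{"type":"number"}},"required":["targets"]}

```bash
mkdir -p pics; python3 - <<'E'
from rig import ctrl, viewer
import cv2
for n in("top","side"):
    cv2.imwrite(f"pics/{n}0.png",viewer.capture(n)); print({k:(v.tolist() if hasattr(v,'tolist') else v) for k,v in viewer.camera_info(n).items()})
s=ctrl.sense(); print(s)
E
```

```text
{'fx': 382.1323963717681, 'fy': 382.1323963717681, 'cx': 255.73701859391582, 'cy': 195.36948172353954, 'R': [[0.02766623852213834, -0.9996057426452144, -0.004789417161321184], [-0.9936543309681208, -0.026978340493299433, -0.10919358814748834], [0.1090213272453232, 0.007780000959936397, -0.9940089646430416]], 't': [43.28295722213417, 435.8163880643218, 1073.030852384093]}
{'fx': 379.9535247735971, 'fy': 379.9535247735971, 'cx': 254.200089802335, 'cy': 199.14114167541862, 'R': [[-0.9706501195254025, -0.24021914660901228, 0.01153720363692156], [-0.13383077083643433, 0.49966503799257067, -0.8558178396044384], [0.1998190937889764, -0.8322437211600461, -0.5171486424105081]], 't': [437.7775729382197, 115.88819592211708, 1350.5176450055335]}
{'time_s': 0.1, 'joints': array([ 1.01959927e+00,  3.13373441e-01,  1.49834354e+00,  1.09106834e-05,
        1.33100703e+00, -2.23417347e-01]), 'dq': array([-0.00143313, -0.00024189, -0.00312647, -0.00038483,  0.00068751,
       -0.00057381]), 'tau': array([ 3.51228766e-03, -4.12892246e+01, -2.60144269e+01, -1.84242963e-04,
        2.99239007e-03, -3.78438665e-05]), 'eef_pos': array([168.91613122, 496.84627043, 230.80946194]), 'ee_rot': array([ 0.69747681,  0.11500147,  0.6977859 , -0.11573938]), 'force': array([ 1.14590901,  0.21839452, -0.65760772]), 'wrist_torque': array([ 0.00078009,  0.04942411, -0.05044462]), 'grip_width': 0.9950633317441272}
```

View pics/top0.png

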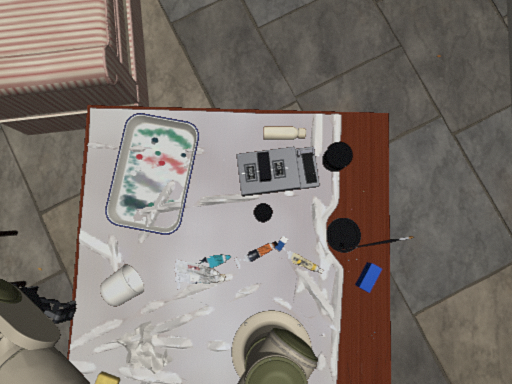

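View pics/side0.png

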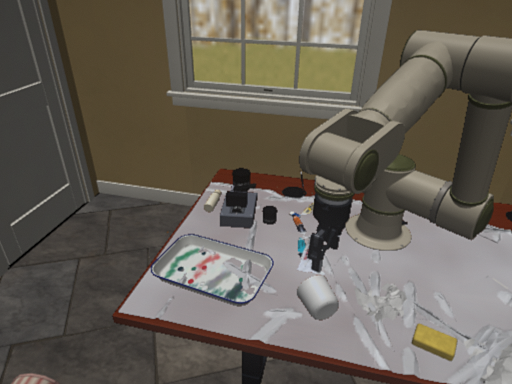

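The top view shows the timer at about (278,170), the tray at (153,173), the small jar at (263,212), the big jar at (338,156) or (344,235), and the bottle at (285,132). Carton candidates are the dark block on the timer between the wheels at (264,165) and the blue block at (369,277), which is the decoy. I'll check the first one in a close crop.

```bash
cat > h.py <<'E'
import numpy as np
from rig import ctrl, viewer
def ray(n,u,v,z):
    c=viewer.camera_info(n);R=np.array(c["R"]);t=np.array(c["t"])
    o=-R.T@t; d=R.T@np.array([(u-c["cx"])/c["fx"],(v-c["cy"])/c["fy"],1]); return (o+d*(z-o[2])/d[2]).round(1)
def proj(n,X):
    c=viewer.camera_info(n);p=np.array(c["R"])@np.array(X)+np.array(c["t"]); return (c["fx"]*p[0]/p[2]+c["cx"],c["fy"]*p[1]/p[2]+c["cy"])
E
python3 - <<'E'
import cv2,numpy as np
a=cv2.imread("pics/top0.png")[140:200,230:330]; b=cv2.imread("pics/side0.png")[160:235,195:295]
a=cv2.resize(a,None,fx=8,fy=8,interpolation=cv2.INTER_CUBIC)
b=cv2.resize(b,None,fx=8,fy=8,interpolation=cv2.INTER_CUBIC)
cv2.imwrite("pics/c1.png",a);cv2.imwrite("pics/c2.png",b)
E
```

```text
(no output)
```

View pics/c1.png

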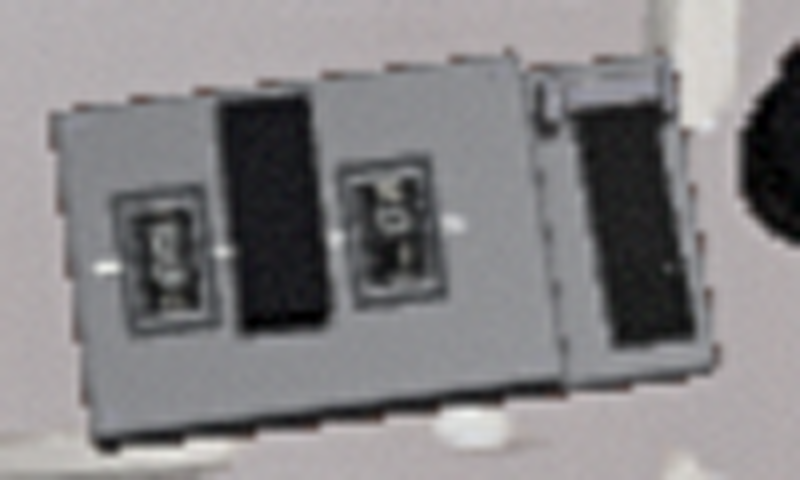

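View pics/c2.png

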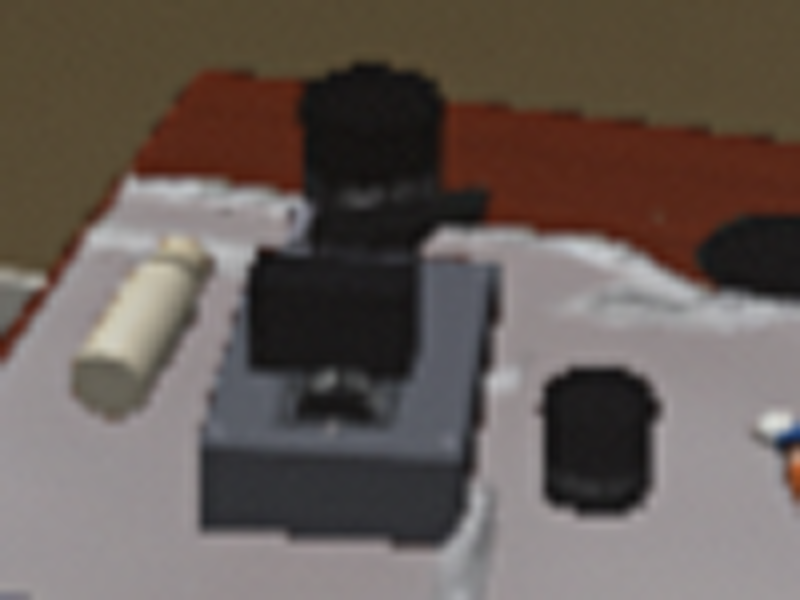

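The crops confirm the choice. The carton is the black block at c1 (275,210), between the wheels. The left wheel's centre is at c1 (165,258), the right wheel's at (391,230), and the lever is at (635,220). Next I compute the poses.

```bash
python3 - <<'E'
from h import *
def c1(x,y,z): return ray("top",230+(x+.5)/8-.5,140+(y+.5)/8-.5,z)
from scipy.optimize import least_squares
obs=[((55,113),(60,115,52)),((95,437),(-60,115,52)),((515,56),(60,-55,52)),((565,388),(-60,-55,52)),
((165,262),(0,80,60)),((391,230),(0,0,60))]
P=np.array([c1(*o,m[2]) for o,m in obs]);M=np.array([m for _,m in obs])
def T(p,m): c,s=np.cos(p[2]),np.sin(p[2]); m=np.atleast_2d(m);return np.c_[p[0]+c*m[:,0]-s*m[:,1],p[1]+s*m[:,0]+c*m[:,1]]
r=least_squares(lambda p:(T(p,M)-P[:,:2]).ravel(),[500,0,0]); print("timer",r.x,r.fun.reshape(-1,2).round(1))
for n,m in dict(tens=(0,80),units=(0,0),pad=(-40,-84)).items(): print(n,T(r.x,m).round(1))
C=np.array([c1(*q,100)for q in((220,98),(310,92),(330,325),(240,330))]);print("carton",C[:,:2].tolist(),C.mean(0))
d=(C[0]+C[1]-C[2]-C[3])/2;print("len",np.hypot(*d[:2]),"yaw",np.arctan2(d[1],d[0]),"wid",np.linalg.norm(C[0]-C[1]))
for u,v,z in((127,113,39),(199,125,39),(180,235,39),(105,222,39)): print("tray",ray("top",u,v,z))
for u,v,z in((263,212,54),(338,154,82),(344,235,0),(285,132,20)): print(ray("top",u,v,z))
from scipy.spatial.transform import Rotation as Ro
q=ctrl.sense()["ee_rot"];print(Ro.from_quat(np.r_[q[1:],q[0]]).as_matrix().round(3))
print("ridges",c1(107,268,54),c1(455,224,54))
E
```

```text
timer [ 5.07334024e+02 -7.04697650e+00  1.49072242e-01] [[ 1.   2.7]
 [-2.7  2.7]
 [ 1.3 -3.1]
 [ 0.8 -1.4]
 [ 0.6 -0.1]
 [-1.  -0.6]]
tens [[495.5  72.1]]
units [[507.3  -7. ]]
pad [[480.3 -96.1]]
carton [[544.7, 54.3], [547.6, 24.0], [468.2, 15.3], [465.7, 45.4]] [506.55  34.75 100.  ]
len 79.68738921560934 yaw 0.11065722117389555 wid 30.438462510448844
tray [663.3 435.6  39. ]
tray [633.  224.8  39. ]
tray [315.4 264.1  39. ]
tray [345.9 477.2  39. ]
[385.3  33.5  54. ]
[ 548.6 -168.    82. ]
[ 328.6 -203.5    0. ]
[624.2 -25.4  20. ]
[[-0.001  0.322  0.947]
 [-0.001  0.947 -0.322]
 [-1.    -0.001 -0.   ]]
ridges [493.2  92.7  54. ] [512.2 -29.2  54. ]
```

Emit:
carry_out(
  targets=[
    {"x":0.0338,"y":-0.0462,"z":-0.005,"az":0.044},
    {"x":0.067,"y":-0.092,"z":-0.01,"az":0.1},
    {"x":0.101,"y":-0.138,"z":-0.015,"az":0.2},
    {"x":0.135,"y":-0.185,"z":-0.02,"az":0.3},
    {"x":0.169,"y":-0.231,"z":-0.025,"az":0.438},
  ],
  grip_force=25,
)

```text
invalid input at $.targets[0]: expected keys x, y, z, ax, ay, az, hand
```

Emit:
carry_out(
  targets=[
    {"x":0.034,"y":-0.046,"z":-0.01},
    {"x":0.067,"y":-0.092,"z":-0.02},
    {"x":0.101,"y":-0.138,"z":-0.03},
    {"x":0.135,"y":-0.185,"z":-0.04},
    {"x":0.1685,"y":-0.231,"z":-0.05},
  ],
)

```text
invalid input at $.targets[0]: expected keys x, y, z, ax, ay, az, hand
```

Emit:
carry_out(
  targets=[
    {"x":0},
    {"x":0},
  ],
)

```text
invalid input at $.targets[0]: expected keys x, y, z, ax, ay, az, hand
```

```bash
python3 - <<'E'
from h import *
import cv2
from scipy.spatial.transform import Rotation as Ro
a=viewer.capture("top");b=viewer.capture("side")
s=ctrl.sense();q=s["ee_rot"];print(s["eef_pos"],s["force"],s["time_s"],Ro.from_quat(np.r_[q[1:],q[0]]).as_matrix().round(3).tolist())
b=cv2.resize(b[130:235,185:305],None,fx=5,fy=5,interpolation=cv2.INTER_CUBIC)
a=cv2.resize(a[140:200,250:310],None,fx=5,fy=5,interpolation=cv2.INTER_CUBIC); c=np.zeros((525,300,3),np.uint8);c[:300]=a
cv2.imwrite("pics/d.png",np.hstack([b,c])[:, :800])
E
```

```text
[168.97905449 496.92863734 230.97454672] [-0.47250575 -0.05813828  0.6056709 ] 0.2 [[-0.0, 0.322, 0.947], [-0.001, 0.947, -0.322], [-1.0, -0.001, -0.0]]
```

View pics/d.png

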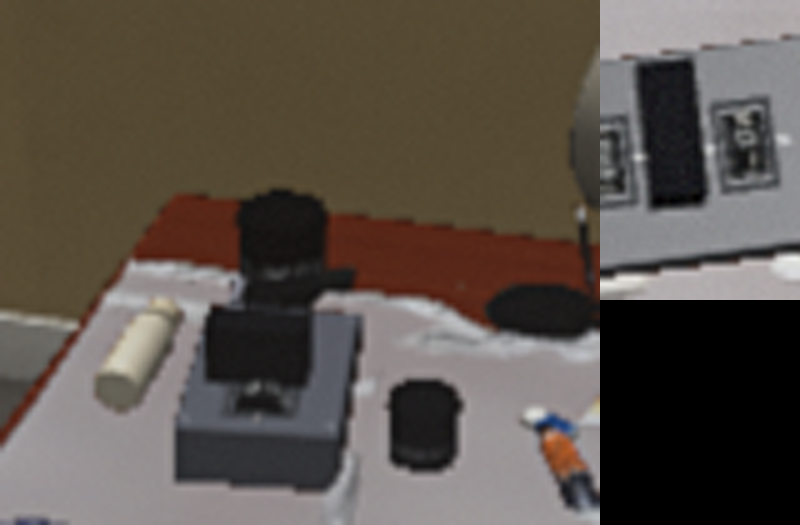

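The move calls were refused because every row needs all seven keys, so nothing has moved (5 pictures viewed). I'll send them again in full.

Emit:
carry_out(
  targets=[
    {"x":0.034,"y":-0.046,"z":-0.005,"ax":0,"ay":0,"az":0.08,"hand":1},
    {"x":0.067,"y":-0.092,"z":-0.01,"ax":0,"ay":0,"az":0.16,"hand":1},
    {"x":0.101,"y":-0.138,"z":-0.015,"ax":0,"ay":0,"az":0.25,"hand":1},
    {"x":0.135,"y":-0.185,"z":-0.02,"ax":0,"ay":0,"az":0.34,"hand":1},
    {"x":0.169,"y":-0.231,"z":-0.025,"ax":0,"ay":0,"az":0.438,"hand":1},
  ],
  grip_force=25,
)

```text
time_s: 0.82
eef_pos: [338.8, 264.4, 206.2]
ee_rot: [0.706, -0.04, 0.706, 0.04]
force: [-0.1, 0.3, -0.0]
grip_width: 1.005
```

Emit:
carry_out(
  targets=[
    {"x":0.034,"y":-0.046,"z":-0.01,"ax":0,"ay":0,"az":0,"hand":1},
    {"x":0.067,"y":-0.092,"z":-0.02,"ax":0,"ay":0,"az":0,"hand":1},
    {"x":0.101,"y":-0.138,"z":-0.03,"ax":0,"ay":0,"az":0,"hand":1},
    {"x":0.135,"y":-0.185,"z":-0.04,"ax":0,"ay":0,"az":0,"hand":1},
    {"x":0.1685,"y":-0.231,"z":-0.05,"ax":0,"ay":0,"az":0,"hand":1},
  ],
)

```text
time_s: 1.45
eef_pos: [507.4, 33.3, 155.9]
ee_rot: [0.706, -0.039, 0.706, 0.039]
force: [0.7, 0.7, -0.1]
grip_width: 1.001
```

Emit:
carry_out(
  targets=[
    {"x":0,"y":0,"z":0,"ax":0,"ay":0,"az":0,"hand":1},
    {"x":0,"y":0,"z":0,"ax":0,"ay":0,"az":0,"hand":1},
    {"x":0,"y":0,"z":0,"ax":0,"ay":0,"az":0,"hand":1},
  ],
)

```text
time_s: 1.82
eef_pos: [506.1, 36.0, 156.6]
ee_rot: [0.706, -0.039, 0.706, 0.039]
force: [-0.1, -0.5, 0.2]
grip_width: 1.002
```

```bash
python3 - <<'E'
from h import *
import cv2
b=viewer.capture("side")
b=cv2.resize(b[130:235,185:305],None,fx=5,fy=5,interpolation=cv2.INTER_CUBIC)
cv2.imwrite("pics/d2.png",b)
E
```

```text
(no output)
```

View pics/d2.png

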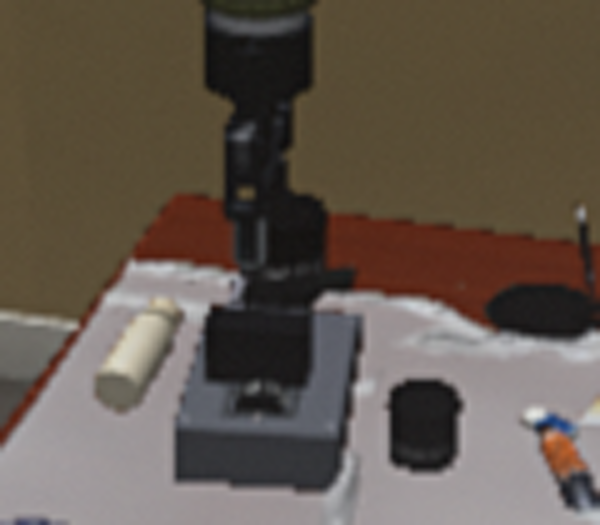

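The picture shows the gripper centred over the carton, with the fingertips around (250,265). I'll descend to TCP z of about 72 mm, which keeps the tips above the wheels, and grip.

Emit:
carry_out(
  targets=[
    {"x":0,"y":0,"z":-0.03,"ax":0,"ay":0,"az":0,"hand":1},
    {"x":0,"y":0,"z":-0.055,"ax":0,"ay":0,"az":0,"hand":1},
    {"x":0,"y":0,"z":-0.075,"ax":0,"ay":0,"az":0,"hand":1},
    {"x":0,"y":0,"z":-0.0845,"ax":0,"ay":0,"az":0,"hand":1},
    {"x":0,"y":0,"z":-0.0845,"ax":0,"ay":0,"az":0,"hand":1},
  ],
)

```text
time_s: 2.5
eef_pos: [506.4, 35.4, 71.9]
ee_rot: [0.706, -0.039, 0.706, 0.039]
force: [-0.5, 0.1, 0.7]
grip_width: 0.999
```

Emit:
carry_out(
  targets=[
    {"x":0,"y":0,"z":0,"ax":0,"ay":0,"az":0,"hand":0},
    {"x":0,"y":0,"z":0,"ax":0,"ay":0,"az":0,"hand":-0.3},
    {"x":0,"y":0,"z":0,"ax":0,"ay":0,"az":0,"hand":-1},
    {"x":0,"y":0,"z":0,"ax":0,"ay":0,"az":0,"hand":-1},
    {"x":0,"y":0,"z":0,"ax":0,"ay":0,"az":0,"hand":-1},
  ],
  grip_force=25,
)

```text
time_s: 3.12
eef_pos: [506.9, 35.0, 72.3]
ee_rot: [0.706, -0.039, 0.706, 0.039]
force: [-1.1, -0.2, 5.8]
grip_width: 0.375
```

Emit:
carry_out(
  targets=[
    {"x":0,"y":0,"z":0,"ax":0,"ay":0,"az":0,"hand":-1},
    {"x":0,"y":0,"z":0,"ax":0,"ay":0,"az":0,"hand":-1},
    {"x":0,"y":0,"z":0,"ax":0,"ay":0,"az":0,"hand":-1},
  ],
)

```text
time_s: 3.5
eef_pos: [506.9, 35.0, 72.3]
ee_rot: [0.706, -0.039, 0.706, 0.039]
force: [-1.4, -0.3, 5.5]
grip_width: 0.371
```

The carton is gripped: width 0.371 × 85 mm is about 32 mm. Lift and carry it.

Emit:
carry_out(
  targets=[
    {"x":0,"y":0,"z":0.02,"ax":0,"ay":0,"az":0,"hand":-1},
    {"x":0,"y":0,"z":0.05,"ax":0,"ay":0,"az":0,"hand":-1},
    {"x":0,"y":0.01,"z":0.08,"ax":0,"ay":0,"az":0,"hand":-1},
    {"x":-0.003,"y":0.04,"z":0.08,"ax":0,"ay":0,"az":0,"hand":-1},
    {"x":-0.005,"y":0.08,"z":0.08,"ax":0,"ay":0,"az":0,"hand":-1},
  ],
)

```text
time_s: 4.12
eef_pos: [501.4, 115.5, 151.9]
ee_rot: [0.706, -0.038, 0.706, 0.038]
force: [1.1, -0.2, -0.4]
grip_width: 0.367
```

Emit:
carry_out(
  targets=[
    {"x":-0.002,"y":0.05,"z":0,"ax":0,"ay":0,"az":0,"hand":-1},
    {"x":-0.004,"y":0.1,"z":0,"ax":0,"ay":0,"az":0,"hand":-1},
    {"x":-0.007,"y":0.15,"z":0,"ax":0,"ay":0,"az":0,"hand":-1},
    {"x":-0.01,"y":0.2,"z":0,"ax":0,"ay":0,"az":0,"hand":-1},
    {"x":-0.012,"y":0.235,"z":0,"ax":0,"ay":0,"az":0,"hand":-1},
  ],
)

```text
time_s: 4.75
eef_pos: [488.8, 352.0, 151.3]
ee_rot: [0.706, -0.039, 0.706, 0.039]
force: [0.2, -1.1, -0.0]
grip_width: 0.367
```

Emit:
carry_out(
  targets=[
    {"x":0,"y":0,"z":0,"ax":0,"ay":0,"az":0,"hand":-1},
    {"x":0,"y":0,"z":-0.04,"ax":0,"ay":0,"az":0,"hand":-1},
    {"x":0,"y":0,"z":-0.08,"ax":0,"ay":0,"az":0,"hand":-1},
    {"x":0,"y":0,"z":-0.11,"ax":0,"ay":0,"az":0,"hand":-1},
    {"x":0,"y":0,"z":-0.11,"ax":0,"ay":0,"az":0,"hand":-1},
  ],
)

```text
time_s: 5.38
eef_pos: [488.6, 348.7, 39.8]
ee_rot: [0.704, -0.039, 0.708, 0.038]
force: [0.1, -0.0, -0.4]
grip_width: 0.37
```

```bash
python3 - <<'E'
from h import *
import cv2
b=viewer.capture("side");s=ctrl.sense();print(s["eef_pos"],s["force"],s["grip_width"])
b=cv2.resize(b[190:310,140:280],None,fx=5,fy=5,interpolation=cv2.INTER_CUBIC)
cv2.imwrite("pics/e.png",b)
E
```

```text
[489.549882   349.30615018  41.75206142] [0.86405495 0.1709005  1.20913599] 0.3724276035042156
```

View pics/e.png

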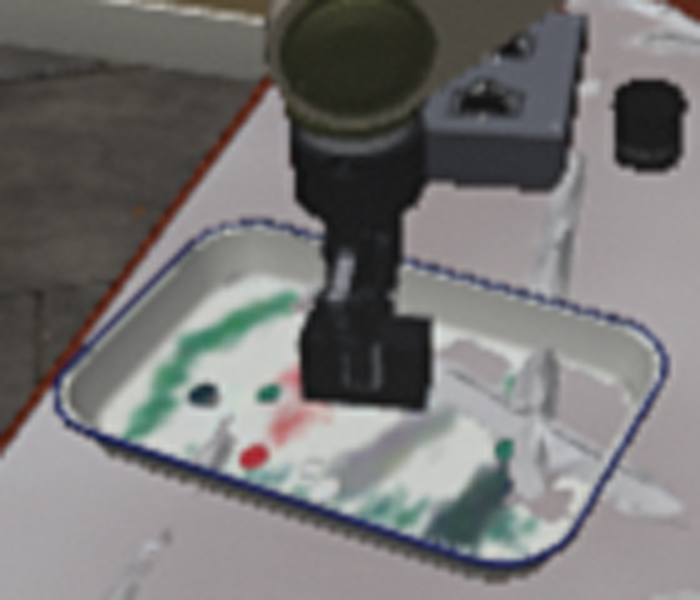

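The carton is held upright over the middle of the tray, about 15 mm above its floor. Lower it and feel for contact.

Emit:
carry_out(
  targets=[
    {"x":0,"y":0,"z":-0.006,"ax":0,"ay":0,"az":0,"hand":-1},
    {"x":0,"y":0,"z":-0.011,"ax":0,"ay":0,"az":0,"hand":-1},
    {"x":0,"y":0,"z":-0.014,"ax":0,"ay":0,"az":0,"hand":-1},
    {"x":0,"y":0,"z":-0.014,"ax":0,"ay":0,"az":0,"hand":-1},
  ],
)

```text
time_s: 5.92
eef_pos: [489.5, 350.1, 27.8]
ee_rot: [0.706, -0.039, 0.706, 0.039]
force: [-0.2, 1.4, -0.3]
grip_width: 0.37
```

Emit:
carry_out(
  targets=[
    {"x":0,"y":0,"z":-0.001,"ax":0,"ay":0,"az":0,"hand":-1},
    {"x":0,"y":0,"z":-0.001,"ax":0,"ay":0,"az":0,"hand":-1},
    {"x":0,"y":0,"z":-0.001,"ax":0,"ay":0,"az":0,"hand":-1},
  ],
)

```text
time_s: 6.3
eef_pos: [489.6, 350.1, 26.9]
ee_rot: [0.706, -0.039, 0.706, 0.039]
force: [-0.2, 0.5, -0.3]
grip_width: 0.372
```

Emit:
carry_out(
  targets=[
    {"x":0,"y":0,"z":-0.0015,"ax":0,"ay":0,"az":0,"hand":-1},
    {"x":0,"y":0,"z":-0.0015,"ax":0,"ay":0,"az":0,"hand":-1},
  ],
)

```text
time_s: 6.55
eef_pos: [489.5, 350.0, 25.2]
ee_rot: [0.706, -0.039, 0.706, 0.039]
force: [0.2, -0.5, -0.5]
grip_width: 0.37
```

Emit:
carry_out(
  targets=[
    {"x":0,"y":0,"z":-0.0015,"ax":0,"ay":0,"az":0,"hand":-1},
    {"x":0,"y":0,"z":-0.0015,"ax":0,"ay":0,"az":0,"hand":-1},
  ],
)

```text
time_s: 6.8
eef_pos: [489.7, 350.1, 24.5]
ee_rot: [0.706, -0.039, 0.706, 0.039]
force: [-1.9, -0.4, 6.6]
grip_width: 0.372
```

Contact at 6.6 N. Release, then lift.

Emit:
carry_out(
  targets=[
    {"x":0,"y":0,"z":0,"ax":0,"ay":0,"az":0,"hand":0},
    {"x":0,"y":0,"z":0,"ax":0,"ay":0,"az":0,"hand":1},
    {"x":0,"y":0,"z":0,"ax":0,"ay":0,"az":0,"hand":1},
    {"x":0,"y":0,"z":0,"ax":0,"ay":0,"az":0,"hand":1},
    {"x":0,"y":0,"z":0,"ax":0,"ay":0,"az":0,"hand":1},
  ],
)

```text
time_s: 7.42
eef_pos: [489.5, 350.0, 23.8]
ee_rot: [0.706, -0.039, 0.706, 0.039]
force: [-0.0, -0.1, -0.4]
grip_width: 1.0
```

Emit:
carry_out(
  targets=[
    {"x":0,"y":0,"z":0.02,"ax":0,"ay":0,"az":0,"hand":1},
    {"x":0,"y":0,"z":0.06,"ax":0,"ay":0,"az":0,"hand":1},
    {"x":0,"y":0,"z":0.11,"ax":0,"ay":0,"az":0,"hand":1},
    {"x":0,"y":-0.02,"z":0.13,"ax":0,"ay":0,"az":0,"hand":0},
    {"x":0,"y":-0.06,"z":0.13,"ax":0,"ay":0,"az":0,"hand":-1},
  ],
)

```text
time_s: 8.05
eef_pos: [490.0, 290.3, 155.6]
ee_rot: [0.707, -0.039, 0.705, 0.04]
force: [-0.5, -0.2, -0.2]
grip_width: 0.604
```

Emit:
carry_out(
  targets=[
    {"x":0,"y":-0.04,"z":0,"ax":0,"ay":0,"az":0,"hand":-1},
    {"x":0,"y":-0.08,"z":0,"ax":0,"ay":0,"az":0,"hand":-1},
    {"x":0,"y":-0.08,"z":0,"ax":0,"ay":0,"az":0,"hand":-1},
  ],
)

```text
time_s: 8.43
eef_pos: [489.7, 208.2, 154.0]
ee_rot: [0.706, -0.038, 0.706, 0.038]
force: [0.4, 0.3, -0.5]
grip_width: -0.001
```

```bash
python3 - <<'E'
from h import *
import cv2
a=viewer.capture("top");b=viewer.capture("side");s=ctrl.sense();print(s["eef_pos"],s["force"],s["grip_width"])
cv2.imwrite("pics/t1.png",a);cv2.imwrite("pics/s1.png",b)
u=a[145:190,238:300]; u=cv2.resize(u,(800,int(45*800/62)),interpolation=cv2.INTER_CUBIC)[:, :800]
print(u.shape)
b=cv2.resize(b[185:310,145:275],None,fx=4,fy=4,interpolation=cv2.INTER_CUBIC)
cv2.imwrite("pics/f1.png",u);cv2.imwrite("pics/f2.png",b)
E
```

```text
[489.65315653 210.23034088 153.95228882] [ 0.35011322 -0.03540223 -0.11771821] 0.0026928371633485695
(580, 800, 3)
```

View pics/f1.png

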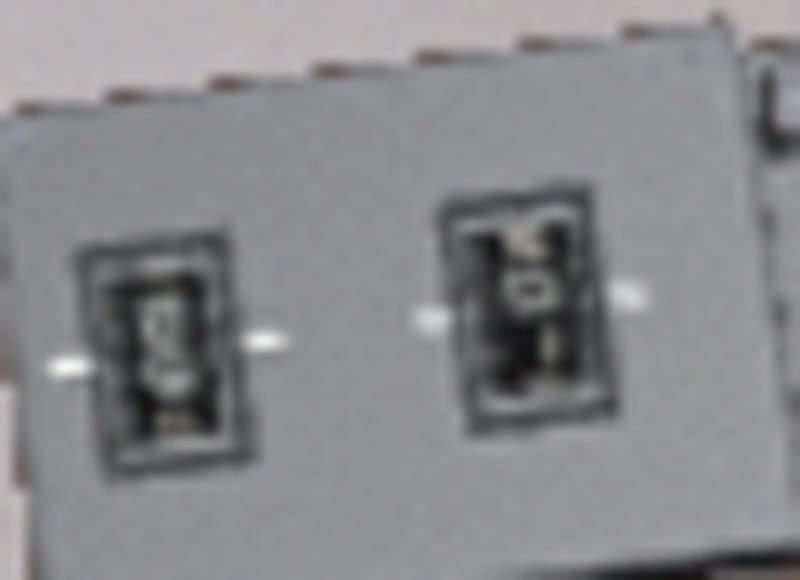

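View pics/f2.png

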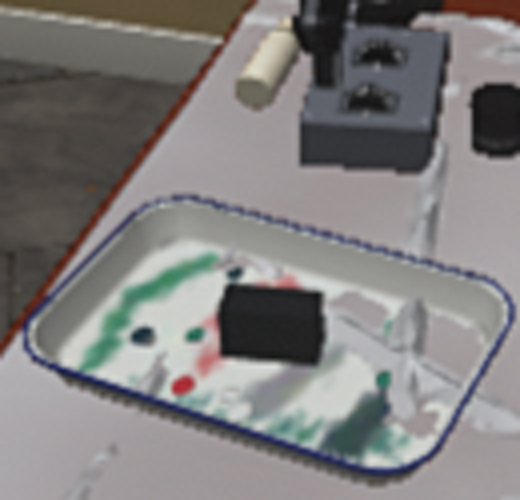

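The carton stands upright in the tray at f2 (272,322). In f1 the units wheel shows roughly a 0 just behind the ridge line, and the tens wheel sits between two digits. I'll unroll the wheel surfaces with the calibration to read them (9 viewed so far).

```bash
cat >> h.py <<'E'
import cv2
YAW=0.15
def strip(img,ctr,n="top"):
    """rows: angle from +70deg(back) at top to -70deg(front) at bottom, 2 deg/row-step; cols y +11..-11 mm"""
    ph=np.deg2rad(np.arange(70,-70.1,-1)); yy=np.arange(11,-11.1,-.25)
    c,s=np.cos(YAW),np.sin(YAW); out=np.zeros((len(ph),len(yy),2),np.float32)
    for i,p in enumerate(ph):
        for j,y in enumerate(yy):
            x=20*np.sin(p); out[i,j]=proj(n,[ctr[0]+c*x-s*y,ctr[1]+s*x+c*y,46+20*np.cos(p)])
    return cv2.remap(img,out[...,0],out[...,1],cv2.INTER_CUBIC)
E
python3 - <<'E'
from h import *
f=lambda x,y:ray("top",238+(x+.5)/12.9-.5,145+(y+.5)/12.89-.5,53.5)
R=np.array([f(*p) for p in((70,367),(267,341),(432,320),(630,296))]);print(R)
print("yaw",np.polyfit(R[:,1],R[:,0],1), "T",R[:2].mean(0),"U",R[2:].mean(0))
imgs=np.mean([viewer.capture("top").astype(float) for _ in range(6)],0).clip(0,255).astype(np.uint8)
cv2.imwrite("pics/avg1.png",imgs)
o=[]
for c in(R[:2].mean(0),R[2:].mean(0)):
    s=cv2.resize(strip(imgs,c),None,fx=4,fy=4,interpolation=cv2.INTER_CUBIC)
    for d in range(-60,61,10): 
        k=(70-d)*4; cv2.line(s,(0,k),(12 if d else 40,k),(0,0,255),1)
    o+=[s,np.zeros((s.shape[0],20,3),np.uint8)]
m=np.hstack(o);print(m.shape);cv2.imwrite("pics/g.png",m)
E
```

```text
[[493.5  92.6  53.5]
 [500.4  49.9  53.5]
 [506.   14.   53.5]
 [512.4 -29.   53.5]]
yaw [-1.55467526e-01  5.08030527e+02] T [496.95  71.25  53.5 ] U [509.2  -7.5  53.5]Traceback (most recent call last):
  File "<stdin>", line 9, in <module>
  File "h.py", line 16, in strip
    x=20*np.sin(p); out[i,j]=proj(n,[ctr[0]+c*x-s*y,ctr[1]+s*x+c*y,46+20*np.cos(p)])
                             ~~~~^^^^^^^^^^^^^^^^^^^^^^^^^^^^^^^^^^^^^^^^^^^^^^^^^^^
  File "h.py", line 7, in proj
    c=viewer.camera_info(n);p=np.array(c["R"])@np.array(X)+np.array(c["t"]); return (c["fx"]*p[0]/p[2]+c["cx"],c["fy"]*p[1]/p[2]+c["cy"])
ValueError: time passes only in moves, steps and waits
```

```bash
python3 - <<'E'
s=open("h.py").read().replace("c=viewer.camera_info(n);","c=CI(n);").replace("def ray","import functools\n@functools.cache\ndef CI(n): return viewer.camera_info(n)\ndef ray",1)
open("h.py","w").write(s)
E
cat > m.py <<'E'
from h import *
TW,UW=(496.5,71.3),(508.6,-7.4)
def montage(img,out):
    o=[]
    for c in(TW,UW):
        s=cv2.resize(strip(img,c),None,fx=4,fy=4,interpolation=cv2.INTER_CUBIC)
        for d in range(-60,61,10): 
            k=(70-d)*4; cv2.line(s,(0,k),(12 if d else 40,k),(0,0,255),1)
        o+=[s,np.zeros((s.shape[0],20,3),np.uint8)]
    cv2.imwrite(out,np.hstack(o))
E
python3 - <<'E'
from m import *
montage(cv2.imread("pics/avg1.png"),"pics/g.png")
E
```

```text
(no output)
```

View pics/g.png

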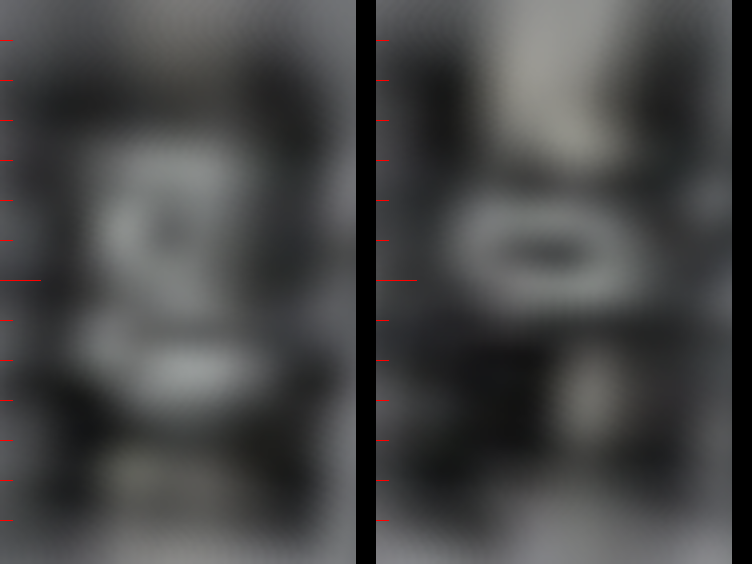

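The units wheel shows a 0 about 6° behind the top, so it is near 0.1 rad. The tens wheel is about midway between two unreadable digits (10 viewed). I'll wind tens to its 0 stop, which the drag force will show, then count up from there.

Emit:
carry_out(
  targets=[
    {"x":0.003,"y":-0.035,"z":0,"ax":0,"ay":0,"az":0.02,"hand":-1},
    {"x":0.008,"y":-0.08,"z":0,"ax":0,"ay":0,"az":0.04,"hand":-1},
    {"x":0.0147,"y":-0.125,"z":-0.02,"ax":0,"ay":0,"az":0.04,"hand":-1},
    {"x":0.0147,"y":-0.1377,"z":-0.06,"ax":0,"ay":0,"az":0.04,"hand":-1},
    {"x":0.0147,"y":-0.1377,"z":-0.08,"ax":0,"ay":0,"az":0.04,"hand":-1},
  ],
)

```text
time_s: 9.45
eef_pos: [503.6, 71.6, 72.1]
ee_rot: [0.704, -0.052, 0.706, 0.053]
force: [0.4, -0.5, -0.0]
grip_width: -0.0
```

Emit:
carry_out(
  targets=[
    {"x":0,"y":0,"z":-0.005,"ax":0,"ay":0,"az":0,"hand":-1},
    {"x":0,"y":0,"z":-0.007,"ax":0,"ay":0,"az":0,"hand":-1},
    {"x":0,"y":0,"z":-0.008,"ax":0,"ay":0,"az":0,"hand":-1},
  ],
)

```text
time_s: 9.82
eef_pos: [504.7, 72.6, 66.5]
ee_rot: [0.706, -0.053, 0.705, 0.053]
force: [-0.1, -0.8, 0.0]
grip_width: -0.003
```

Emit:
carry_out(
  targets=[
    {"x":0,"y":0,"z":-0.001,"ax":0,"ay":0,"az":0,"hand":-1},
    {"x":0,"y":0,"z":-0.002,"ax":0,"ay":0,"az":0,"hand":-1},
  ],
)

```text
time_s: 10.07
eef_pos: [505.6, 72.6, 65.6]
ee_rot: [0.707, -0.053, 0.704, 0.053]
force: [-1.2, 2.1, 15.1]
grip_width: 0.003
```

Contact at about 66 mm, 15 N. Draw towards the front.

Emit:
carry_out(
  targets=[
    {"x":-0.004,"y":-0.0006,"z":0.0002,"ax":0,"ay":0,"az":0,"hand":-1},
    {"x":-0.008,"y":-0.0012,"z":0.0002,"ax":0,"ay":0,"az":0,"hand":-1},
    {"x":-0.012,"y":-0.0018,"z":0.0002,"ax":0,"ay":0,"az":0,"hand":-1},
    {"x":-0.016,"y":-0.0024,"z":0.0002,"ax":0,"ay":0,"az":0,"hand":-1},
  ],
)

```text
time_s: 10.58
eef_pos: [489.8, 70.1, 65.8]
ee_rot: [0.707, -0.053, 0.703, 0.053]
force: [1.5, 1.7, 9.6]
grip_width: -0.002
```

Emit:
carry_out(
  targets=[
    {"x":0,"y":0,"z":0.006,"ax":0,"ay":0,"az":0,"hand":-1},
    {"x":0.018,"y":0.0027,"z":0.006,"ax":0,"ay":0,"az":0,"hand":-1},
    {"x":0.018,"y":0.0027,"z":0.002,"ax":0,"ay":0,"az":0,"hand":-1},
    {"x":0.018,"y":0.0027,"z":0,"ax":0,"ay":0,"az":0,"hand":-1},
    {"x":0.018,"y":0.0027,"z":0,"ax":0,"ay":0,"az":0,"hand":-1},
  ],
)

```text
time_s: 11.2
eef_pos: [507.4, 72.7, 65.5]
ee_rot: [0.707, -0.053, 0.704, 0.053]
force: [2.5, 2.0, 12.0]
grip_width: 0.001
```

Emit:
carry_out(
  targets=[
    {"x":-0.006,"y":-0.0009,"z":0,"ax":0,"ay":0,"az":0,"hand":-1},
    {"x":-0.012,"y":-0.0018,"z":0,"ax":0,"ay":0,"az":0,"hand":-1},
    {"x":-0.018,"y":-0.0027,"z":0,"ax":0,"ay":0,"az":0,"hand":-1},
    {"x":-0.019,"y":-0.0028,"z":0,"ax":0,"ay":0,"az":0,"hand":-1},
  ],
)

```text
time_s: 11.7
eef_pos: [487.8, 69.7, 65.5]
ee_rot: [0.706, -0.053, 0.704, 0.053]
force: [0.2, 0.7, 12.5]
grip_width: 0.005
```

Emit:
carry_out(
  targets=[
    {"x":0,"y":0,"z":0.006,"ax":0,"ay":0,"az":0,"hand":-1},
    {"x":0.02,"y":0.003,"z":0.006,"ax":0,"ay":0,"az":0,"hand":-1},
    {"x":0.02,"y":0.003,"z":0.002,"ax":0,"ay":0,"az":0,"hand":-1},
    {"x":0.02,"y":0.003,"z":0,"ax":0,"ay":0,"az":0,"hand":-1},
    {"x":0.02,"y":0.003,"z":0,"ax":0,"ay":0,"az":0,"hand":-1},
  ],
)

```text
time_s: 12.32
eef_pos: [508.1, 72.9, 65.3]
ee_rot: [0.707, -0.053, 0.704, 0.053]
force: [2.2, 1.5, 11.5]
grip_width: -0.002
```

Emit:
carry_out(
  targets=[
    {"x":-0.006,"y":-0.0009,"z":0,"ax":0,"ay":0,"az":0,"hand":-1},
    {"x":-0.012,"y":-0.0018,"z":0,"ax":0,"ay":0,"az":0,"hand":-1},
    {"x":-0.018,"y":-0.0027,"z":0,"ax":0,"ay":0,"az":0,"hand":-1},
    {"x":-0.02,"y":-0.003,"z":0,"ax":0,"ay":0,"az":0,"hand":-1},
  ],
)

```text
time_s: 12.82
eef_pos: [487.6, 69.7, 65.4]
ee_rot: [0.706, -0.053, 0.704, 0.053]
force: [-0.6, 0.3, 14.5]
grip_width: -0.002
```

Emit:
carry_out(
  targets=[
    {"x":0,"y":0,"z":0.006,"ax":0,"ay":0,"az":0,"hand":-1},
    {"x":0.02,"y":0.003,"z":0.006,"ax":0,"ay":0,"az":0,"hand":-1},
    {"x":0.02,"y":0.003,"z":0.002,"ax":0,"ay":0,"az":0,"hand":-1},
    {"x":0.02,"y":0.003,"z":0,"ax":0,"ay":0,"az":0,"hand":-1},
    {"x":0.014,"y":0.0021,"z":0,"ax":0,"ay":0,"az":0,"hand":-1},
  ],
)

```text
time_s: 13.45
eef_pos: [502.7, 72.0, 65.7]
ee_rot: [0.707, -0.053, 0.703, 0.053]
force: [2.0, 1.8, 18.6]
grip_width: -0.0
```

Emit:
carry_out(
  targets=[
    {"x":-0.006,"y":-0.0009,"z":0,"ax":0,"ay":0,"az":0,"hand":-1},
  ],
)

```text
time_s: 13.58
eef_pos: [496.2, 71.0, 65.7]
ee_rot: [0.707, -0.053, 0.703, 0.053]
force: [1.1, 1.5, 17.4]
grip_width: -0.001
```

Emit:
carry_out(
  targets=[
    {"x":-0.006,"y":-0.0009,"z":0,"ax":0,"ay":0,"az":0,"hand":-1},
  ],
)

```text
time_s: 13.7
eef_pos: [490.1, 70.1, 65.6]
ee_rot: [0.707, -0.053, 0.703, 0.053]
force: [1.1, 1.0, 15.9]
grip_width: 0.003
```

The steady ~1 N drag matches a rolling wheel, with no stop yet. Another stroke.

Emit:
carry_out(
  targets=[
    {"x":0,"y":0,"z":0.006,"ax":0,"ay":0,"az":0,"hand":-1},
    {"x":0.017,"y":0.0026,"z":0.006,"ax":0,"ay":0,"az":0,"hand":-1},
    {"x":0.017,"y":0.0026,"z":0.002,"ax":0,"ay":0,"az":0,"hand":-1},
    {"x":0.017,"y":0.0026,"z":0.0005,"ax":0,"ay":0,"az":0,"hand":-1},
    {"x":0.011,"y":0.0017,"z":0.0005,"ax":0,"ay":0,"az":0,"hand":-1},
  ],
)

```text
time_s: 14.32
eef_pos: [501.2, 71.9, 65.8]
ee_rot: [0.707, -0.053, 0.704, 0.053]
force: [1.7, 1.6, 14.6]
grip_width: -0.0
```

Emit:
carry_out(
  targets=[
    {"x":-0.006,"y":-0.0009,"z":0,"ax":0,"ay":0,"az":0,"hand":-1},
  ],
)

```text
time_s: 14.45
eef_pos: [494.9, 70.9, 65.8]
ee_rot: [0.707, -0.053, 0.704, 0.053]
force: [1.2, 0.9, 14.0]
grip_width: 0.002
```

Emit:
carry_out(
  targets=[
    {"x":-0.007,"y":-0.001,"z":0,"ax":0,"ay":0,"az":0,"hand":-1},
  ],
)

```text
time_s: 14.58
eef_pos: [487.7, 69.8, 65.6]
ee_rot: [0.706, -0.053, 0.704, 0.053]
force: [0.3, 0.2, 9.2]
grip_width: -0.003
```

Emit:
carry_out(
  targets=[
    {"x":0,"y":0.02,"z":0.05,"ax":0,"ay":0,"az":0,"hand":-1},
    {"x":0,"y":0.06,"z":0.08,"ax":0,"ay":0,"az":0,"hand":-1},
    {"x":0,"y":0.11,"z":0.08,"ax":0,"ay":0,"az":0,"hand":-1},
    {"x":0,"y":0.13,"z":0.08,"ax":0,"ay":0,"az":0,"hand":-1},
  ],
)

```text
time_s: 15.08
eef_pos: [485.8, 201.8, 143.9]
ee_rot: [0.705, -0.054, 0.706, 0.054]
force: [0.2, -0.7, -0.4]
grip_width: -0.002
```

```bash
python3 - <<'E'
from m import *
a=cv2.imread("pics/avg1.png")
n=np.mean([viewer.capture("top").astype(float) for _ in range(3)],0).clip(0,255).astype(np.uint8);cv2.imwrite("pics/avg2.png",n)
print(ctrl.sense()["eef_pos"])
g=lambda i,c:cv2.cvtColor(strip(i,c),cv2.COLOR_BGR2GRAY)[:,15:75]
def corr(A,B,lab):
    T=A[70-30:70+21] if 0 else A[45:86]   # +25..-16 deg
    r=cv2.matchTemplate(B[20:120],T,cv2.TM_CCOEFF_NORMED).ravel()
    k=r.argmax();print(lab,"shift deg(+back)",45-20-k,r[k].round(2),r[::6].round(2))
t1,u1,t2,u2=g(a,TW),g(a,UW),g(n,TW),g(n,UW)
corr(u1,t1,"zero in tens before");corr(u1,t2,"zero in tens now");corr(t1,t2,"tens old/new");corr(u1,u2,"units")
print("absdiff",np.abs(t1.astype(int)-t2).mean(),np.abs(u1.astype(int)-u2).mean())
montage(n,"pics/g2.png")
E
```

```text
[486.15818646 200.09954249 143.6376371 ]
zero in tens before shift deg(+back) -23 0.85 [0.31 0.49 0.6  0.56 0.51 0.35 0.32 0.64 0.85 0.71]
zero in tens now shift deg(+back) 25 0.72 [0.72 0.5  0.24 0.27 0.39 0.37 0.19 0.02 0.04 0.14]
tens old/new shift deg(+back) 25 0.65 [0.65 0.61 0.56 0.51 0.39 0.21 0.14 0.24 0.36 0.43]
units shift deg(+back) 0 1.0 [0.27 0.29 0.2  0.48 0.99 0.77 0.4  0.24 0.15 0.2 ]
absdiff 26.655555555555555 0.8364066193853428
```

View pics/g2.png

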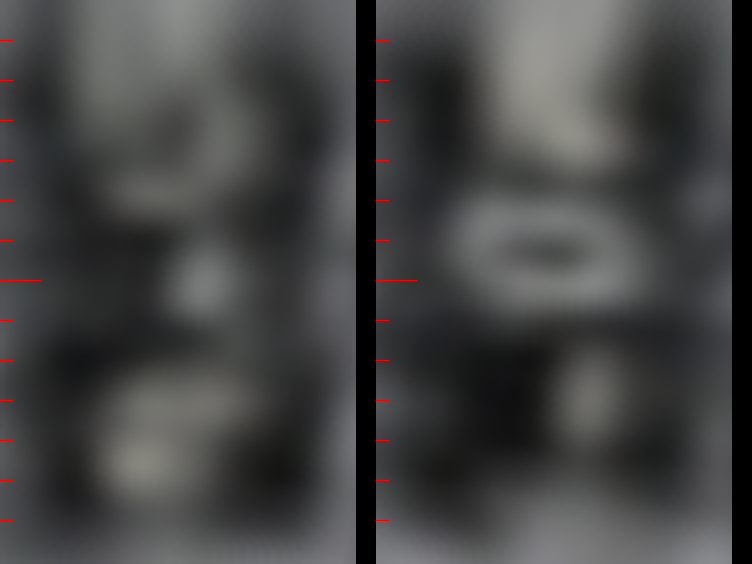

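The tens wheel now shows 0 at +35° (y≈140), 1 at the top (y≈275) and 2 in front (y≈430), so it is at about 0.64 rad without needing the stop. It needs +2 steps, about 25 mm. The units wheel is at about 0.105 rad and needs about 60.7 mm (11 viewed).

Emit:
carry_out(
  targets=[
    {"x":0.001,"y":-0.04,"z":0,"ax":0,"ay":0,"az":0,"hand":-1},
    {"x":0.002,"y":-0.09,"z":-0.01,"ax":0,"ay":0,"az":0,"hand":-1},
    {"x":0.0041,"y":-0.1297,"z":-0.04,"ax":0,"ay":0,"az":0,"hand":-1},
    {"x":0.0041,"y":-0.1297,"z":-0.0716,"ax":0,"ay":0,"az":0,"hand":-1},
    {"x":0.0041,"y":-0.1297,"z":-0.0716,"ax":0,"ay":0,"az":0,"hand":-1},
  ],
)

```text
time_s: 15.85
eef_pos: [489.6, 69.1, 71.2]
ee_rot: [0.703, -0.052, 0.707, 0.053]
force: [0.2, 0.2, 0.9]
grip_width: 0.002
```

Emit:
carry_out(
  targets=[
    {"x":0,"y":0,"z":-0.005,"ax":0,"ay":0,"az":0,"hand":-1},
    {"x":0,"y":0,"z":-0.0075,"ax":0,"ay":0,"az":0,"hand":-1},
    {"x":0,"y":0,"z":-0.0075,"ax":0,"ay":0,"az":0,"hand":-1},
  ],
)

```text
time_s: 16.23
eef_pos: [491.7, 70.4, 66.0]
ee_rot: [0.706, -0.053, 0.705, 0.053]
force: [-0.1, 0.4, 1.2]
grip_width: 0.0
```

Emit:
carry_out(
  targets=[
    {"x":0,"y":0,"z":-0.0013,"ax":0,"ay":0,"az":0,"hand":-1},
    {"x":0,"y":0,"z":-0.0013,"ax":0,"ay":0,"az":0,"hand":-1},
  ],
)

```text
time_s: 16.48
eef_pos: [492.6, 70.5, 65.8]
ee_rot: [0.706, -0.053, 0.704, 0.053]
force: [-0.5, 2.2, 11.9]
grip_width: 0.001
```

Emit:
carry_out(
  targets=[
    {"x":0.0042,"y":0.0006,"z":0,"ax":0,"ay":0,"az":0,"hand":-1},
    {"x":0.0083,"y":0.0012,"z":0,"ax":0,"ay":0,"az":0,"hand":-1},
    {"x":0.0125,"y":0.0019,"z":0,"ax":0,"ay":0,"az":0,"hand":-1},
    {"x":0.0125,"y":0.0019,"z":0,"ax":0,"ay":0,"az":0,"hand":-1},
  ],
)

```text
time_s: 16.98
eef_pos: [505.4, 72.5, 65.7]
ee_rot: [0.707, -0.053, 0.704, 0.053]
force: [0.8, 2.1, 10.4]
grip_width: 0.003
```

Emit:
carry_out(
  targets=[
    {"x":0,"y":0,"z":0.006,"ax":0,"ay":0,"az":0,"hand":-1},
    {"x":-0.0125,"y":-0.0019,"z":0.006,"ax":0,"ay":0,"az":0,"hand":-1},
    {"x":-0.0125,"y":-0.0019,"z":0.002,"ax":0,"ay":0,"az":0,"hand":-1},
    {"x":-0.0125,"y":-0.0019,"z":0,"ax":0,"ay":0,"az":0,"hand":-1},
    {"x":-0.0125,"y":-0.0019,"z":0,"ax":0,"ay":0,"az":0,"hand":-1},
  ],
)

```text
time_s: 17.6
eef_pos: [493.2, 70.5, 65.7]
ee_rot: [0.707, -0.053, 0.704, 0.053]
force: [-1.0, 2.7, 15.1]
grip_width: 0.005
```

Emit:
carry_out(
  targets=[
    {"x":0.0042,"y":0.0006,"z":0,"ax":0,"ay":0,"az":0,"hand":-1},
    {"x":0.0083,"y":0.0012,"z":0,"ax":0,"ay":0,"az":0,"hand":-1},
    {"x":0.0125,"y":0.0019,"z":0,"ax":0,"ay":0,"az":0,"hand":-1},
    {"x":0.0125,"y":0.0019,"z":0,"ax":0,"ay":0,"az":0,"hand":-1},
  ],
)

```text
time_s: 18.1
eef_pos: [505.9, 72.5, 65.6]
ee_rot: [0.707, -0.053, 0.703, 0.053]
force: [1.0, 3.2, 13.6]
grip_width: -0.002
```

Emit:
carry_out(
  targets=[
    {"x":0,"y":0,"z":0.012,"ax":0,"ay":0,"az":0,"hand":-1},
    {"x":-0.002,"y":-0.04,"z":0.012,"ax":0,"ay":0,"az":0,"hand":-1},
    {"x":-0.004,"y":-0.081,"z":0.01,"ax":0,"ay":0,"az":0,"hand":-1},
    {"x":-0.004,"y":-0.081,"z":0.003,"ax":0,"ay":0,"az":0,"hand":-1},
    {"x":-0.004,"y":-0.081,"z":0.002,"ax":0,"ay":0,"az":0,"hand":-1},
  ],
)

```text
time_s: 18.73
eef_pos: [499.6, -8.6, 65.8]
ee_rot: [0.705, -0.053, 0.706, 0.053]
force: [-1.2, -2.5, 2.5]
grip_width: 0.004
```

Emit:
carry_out(
  targets=[
    {"x":0,"y":0,"z":-0.0018,"ax":0,"ay":0,"az":0,"hand":-1},
    {"x":0,"y":0,"z":-0.0018,"ax":0,"ay":0,"az":0,"hand":-1},
  ],
)

```text
time_s: 18.98
eef_pos: [500.9, -8.5, 65.6]
ee_rot: [0.706, -0.054, 0.704, 0.053]
force: [-1.5, -3.3, 9.6]
grip_width: 0.004
```

Emit:
carry_out(
  targets=[
    {"x":0.005,"y":0.00075,"z":0,"ax":0,"ay":0,"az":0,"hand":-1},
    {"x":0.01,"y":0.0015,"z":0,"ax":0,"ay":0,"az":0,"hand":-1},
    {"x":0.015,"y":0.00225,"z":0,"ax":0,"ay":0,"az":0,"hand":-1},
    {"x":0.015,"y":0.00225,"z":0,"ax":0,"ay":0,"az":0,"hand":-1},
  ],
)

```text
time_s: 19.48
eef_pos: [516.6, -6.1, 65.8]
ee_rot: [0.707, -0.054, 0.704, 0.053]
force: [1.3, -1.5, 8.3]
grip_width: -0.002
```

Emit:
carry_out(
  targets=[
    {"x":0,"y":0,"z":0.006,"ax":0,"ay":0,"az":0,"hand":-1},
    {"x":-0.015,"y":-0.00225,"z":0.006,"ax":0,"ay":0,"az":0,"hand":-1},
    {"x":-0.015,"y":-0.00225,"z":0.002,"ax":0,"ay":0,"az":0,"hand":-1},
    {"x":-0.015,"y":-0.00225,"z":-0.0002,"ax":0,"ay":0,"az":0,"hand":-1},
    {"x":-0.015,"y":-0.00225,"z":-0.0002,"ax":0,"ay":0,"az":0,"hand":-1},
  ],
)

```text
time_s: 20.1
eef_pos: [501.0, -8.3, 65.5]
ee_rot: [0.706, -0.053, 0.704, 0.053]
force: [-2.5, 4.1, 16.4]
grip_width: 0.003
```

Emit:
carry_out(
  targets=[
    {"x":0.005,"y":0.00075,"z":0,"ax":0,"ay":0,"az":0,"hand":-1},
    {"x":0.01,"y":0.0015,"z":0,"ax":0,"ay":0,"az":0,"hand":-1},
    {"x":0.015,"y":0.00225,"z":0,"ax":0,"ay":0,"az":0,"hand":-1},
    {"x":0.015,"y":0.00225,"z":0,"ax":0,"ay":0,"az":0,"hand":-1},
  ],
)

```text
time_s: 20.6
eef_pos: [516.9, -5.8, 65.7]
ee_rot: [0.707, -0.053, 0.704, 0.053]
force: [-0.1, 5.6, 14.7]
grip_width: 0.003
```

Emit:
carry_out(
  targets=[
    {"x":0,"y":0,"z":0.006,"ax":0,"ay":0,"az":0,"hand":-1},
    {"x":-0.015,"y":-0.00225,"z":0.006,"ax":0,"ay":0,"az":0,"hand":-1},
    {"x":-0.015,"y":-0.00225,"z":0.002,"ax":0,"ay":0,"az":0,"hand":-1},
    {"x":-0.015,"y":-0.00225,"z":0,"ax":0,"ay":0,"az":0,"hand":-1},
    {"x":-0.015,"y":-0.00225,"z":0,"ax":0,"ay":0,"az":0,"hand":-1},
  ],
)

```text
time_s: 21.22
eef_pos: [501.3, -8.7, 65.5]
ee_rot: [0.706, -0.053, 0.704, 0.053]
force: [-3.2, 2.4, 15.3]
grip_width: -0.001
```

Emit:
carry_out(
  targets=[
    {"x":0.005,"y":0.00075,"z":0,"ax":0,"ay":0,"az":0,"hand":-1},
    {"x":0.01,"y":0.0015,"z":0,"ax":0,"ay":0,"az":0,"hand":-1},
    {"x":0.015,"y":0.00225,"z":0,"ax":0,"ay":0,"az":0,"hand":-1},
    {"x":0.015,"y":0.00225,"z":0,"ax":0,"ay":0,"az":0,"hand":-1},
  ],
)

```text
time_s: 21.72
eef_pos: [517.2, -6.2, 65.7]
ee_rot: [0.707, -0.053, 0.703, 0.053]
force: [1.2, 4.2, 15.6]
grip_width: 0.0
```

Emit:
carry_out(
  targets=[
    {"x":0,"y":0,"z":0.006,"ax":0,"ay":0,"az":0,"hand":-1},
    {"x":-0.0135,"y":-0.002,"z":0.006,"ax":0,"ay":0,"az":0,"hand":-1},
    {"x":-0.0135,"y":-0.002,"z":0.002,"ax":0,"ay":0,"az":0,"hand":-1},
    {"x":-0.0135,"y":-0.002,"z":0,"ax":0,"ay":0,"az":0,"hand":-1},
    {"x":-0.0135,"y":-0.002,"z":0,"ax":0,"ay":0,"az":0,"hand":-1},
  ],
)

```text
time_s: 22.35
eef_pos: [503.2, -8.5, 65.6]
ee_rot: [0.706, -0.053, 0.704, 0.053]
force: [-2.1, 3.5, 17.4]
grip_width: -0.001
```

Emit:
carry_out(
  targets=[
    {"x":0.004,"y":0.0006,"z":0,"ax":0,"ay":0,"az":0,"hand":-1},
    {"x":0.008,"y":0.0012,"z":0,"ax":0,"ay":0,"az":0,"hand":-1},
    {"x":0.0118,"y":0.0018,"z":0,"ax":0,"ay":0,"az":0,"hand":-1},
    {"x":0.0118,"y":0.0018,"z":0,"ax":0,"ay":0,"az":0,"hand":-1},
  ],
)

```text
time_s: 22.85
eef_pos: [515.4, -6.5, 65.7]
ee_rot: [0.707, -0.053, 0.704, 0.053]
force: [0.3, 4.1, 16.5]
grip_width: 0.001
```

Emit:
carry_out(
  targets=[
    {"x":0,"y":0,"z":0.02,"ax":0,"ay":0,"az":0,"hand":-1},
    {"x":-0.01,"y":-0.03,"z":0.06,"ax":0,"ay":0,"az":0,"hand":-1},
    {"x":-0.025,"y":-0.07,"z":0.08,"ax":0,"ay":0,"az":0,"hand":-1},
    {"x":-0.035,"y":-0.09,"z":0.08,"ax":0,"ay":0,"az":0,"hand":-1},
    {"x":-0.035,"y":-0.09,"z":0.08,"ax":0,"ay":0,"az":0,"hand":-1},
  ],
)

```text
time_s: 23.48
eef_pos: [478.2, -97.8, 143.9]
ee_rot: [0.705, -0.052, 0.705, 0.052]
force: [1.0, 0.6, 0.4]
grip_width: 0.001
```

```bash
python3 - <<'E'
from m import *
a=cv2.imread("pics/avg1.png");b=cv2.imread("pics/avg2.png")
n=np.mean([viewer.capture("top").astype(float) for _ in range(3)],0).clip(0,255).astype(np.uint8);cv2.imwrite("pics/avg3.png",n)
cv2.imwrite("pics/s3.png",viewer.capture("side"))
print(ctrl.sense()["eef_pos"])
g=lambda i,c:cv2.cvtColor(strip(i,c),cv2.COLOR_BGR2GRAY)[:,15:75]
t2,t3,u3,u1=g(b,TW),g(n,TW),g(n,UW),g(a,UW)
def corr(T,B,row,lab):
    r=cv2.matchTemplate(B[5:135],T,cv2.TM_CCOEFF_NORMED).ravel();k=r.argmax();print(lab,"shift",row-5-k,r[k].round(2),r[::6].round(2))
corr(t2[70:126],t3,70,"tens: lower half then (expect ~+36..: '2' was -36, now +36 =72)")
m=np.vstack([0*t3[:1]])
# brightness per row, wheel-centre columns
print("tens rows",t3.mean(1)[::4].round().astype(int));print("units rows",u3.mean(1)[::4].round().astype(int))
montage(n,"pics/g3.png")
z=cv2.resize(n[145:190,238:300],None,fx=6,fy=6,interpolation=cv2.INTER_CUBIC)
G=cv2.imread("pics/g3.png");G=cv2.resize(G,None,fx=.56,fy=.56);h=max(G.shape[0],z.shape[0])
p=lambda i:np.pad(i,((0,h-i.shape[0]),(0,0),(0,0)))
cv2.imwrite("pics/final.png",np.hstack([p(G),p(z)])[:, :800])
E
```

```text
[478.47502381 -96.06830737 143.73034907]
tens: lower half then (expect ~+36..: '2' was -36, now +36 =72) shift 46 0.61 [0.45 0.47 0.53 0.61 0.55 0.37 0.29 0.33 0.35 0.4  0.49 0.46 0.36]
tens rows [105 101  95  88  83  79  76  73  68  60  58  68  84  95  94  86  81  80
  80  69  55  56  71  86  96  88  62  41  41  50  58  65  75  88 103 115]
units rows [ 98  95  90  84  77  69  60  51  46  50  59  70  84  96 100  91  77  64
  65  86 102 100  92  89  83  75  64  57  54  46  39  41  52  68  85 100]
```

View pics/final.png

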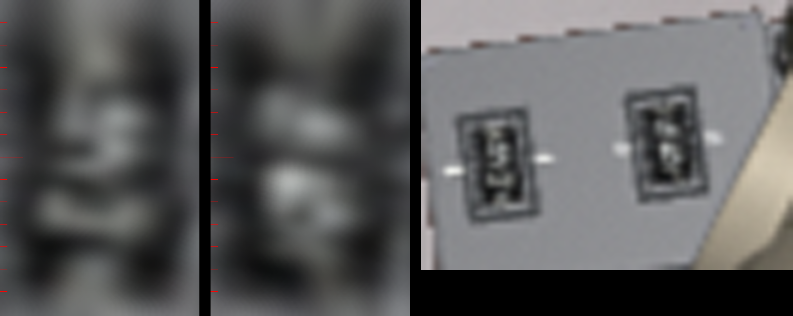

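The last allowed picture suggests tens' 3 sits about 9–11° behind the top, and units lies between 5 (about +19°) and 6. Both are overshot. I'll get the angles numerically by fitting rendered digit bands to the unrolled strips, and validate the fit on the earlier images.

```bash
cat > fit.py <<'E'
from m import *
def band(h,w,th,sig):
    B=np.zeros((560,89),np.float32)   # row r <-> digit angle: digit k centre at row 100+36k ; 1deg/row, .25mm/col
    for k in range(-1,11):
        S=8; hp=int(h*S/.349*.25*0+h*100/8.7); 
        (tw,thh),_=cv2.getTextSize("0",cv2.FONT_HERSHEY_SIMPLEX,10,1)
        I=np.zeros((thh+160,tw+160),np.float32); t=str(k%10); (a,b),_=cv2.getTextSize(t,cv2.FONT_HERSHEY_SIMPLEX,10,1)
        cv2.putText(I,t,((I.shape[1]-a)//2,80+b),cv2.FONT_HERSHEY_SIMPLEX,10,1.,th)
        # glyph box thh x tw -> h mm x w mm
        H=int(round(I.shape[0]*h/thh/.349)); W=int(round(I.shape[1]*w/tw/.25)); I=cv2.resize(I,(W,H),interpolation=cv2.INTER_AREA)
        I=I[:, max(0,(W-89)//2):max(0,(W-89)//2)+89]; W=I.shape[1]
        r=100+36*k-H//2; c=44-W//2; r0=max(r,0); B[r0:r+H,c:c+W]=np.maximum(B[r0:r+H,c:c+W],I[r0-r:])
    return cv2.GaussianBlur(B,(0,0),sigmaX=sig/.25,sigmaY=sig/.349)
def est(img,c):
    s=cv2.cvtColor(strip(img,c),cv2.COLOR_BGR2GRAY).astype(np.float32)[30:111,14:75] # +40..-40deg, +-7.6mm
    best=[]
    for h in(8,9,10):
      for w in(6,7.5,9):
        B=band(h,w,40,1.0)[:,8:81]
        r=cv2.matchTemplate(B,s,cv2.TM_CCOEFF_NORMED)
        v=r.max(1)  # value deg: row of top of window -> centre row +40 => value=(row+40-100)
        for i in np.argsort(-v)[:40]: best.append((v[i],i-60,h,w))
    best.sort(reverse=True); out=[]
    for b in best:
        if all(abs(b[1]-o[1])>12 for o in out): out.append(b)
        if len(out)==3: break
    return [(round(float(b[0]),2),int(b[1]),b[2],b[3]) for b in out]
if __name__=="__main__":
    import sys
    for f in sys.argv[1:]:
        i=cv2.imread(f); print(f,"tens",est(i,TW),"units",est(i,UW))
E
python3 fit.py pics/avg1.png pics/avg2.png pics/avg3.png
```

```text
pics/avg1.png tens [(0.84, 306, 9, 9), (0.8, 345, 9, 9), (0.79, -16, 9, 9)] units [(0.79, 367, 8, 9), (0.69, 6, 8, 9), (0.63, 230, 10, 9)]
pics/avg2.png tens [(0.75, 141, 8, 9), (0.74, 250, 8, 9), (0.71, 33, 8, 7.5)] units [(0.78, 367, 8, 9), (0.69, 6, 8, 9), (0.63, 230, 10, 9)]
pics/avg3.png tens [(0.75, 342, 10, 9), (0.71, 299, 9, 9), (0.7, -18, 10, 9)] units [(0.83, 161, 8, 9), (0.82, 197, 8, 9), (0.8, 305, 8, 9)]
```

```bash
python3 - <<'E'
from fit import *
for f,c,lo,hi,n in(("avg2",TW,20,55,"t2"),("avg3",TW,85,140,"t3"),("avg3",UW,150,215,"u3")):
    s=cv2.cvtColor(strip(cv2.imread(f"pics/{f}.png"),c),cv2.COLOR_BGR2GRAY).astype(np.float32)[30:111,14:75]
    for h,w in((8,9),(9,9),(9,7.5)):
        v=cv2.matchTemplate(band(h,w,40,1.0)[:,8:81],s,cv2.TM_CCOEFF_NORMED).max(1)
        print(n,h,w,"best",lo+v[lo+60:hi+60].argmax(),{k:round(float(v[k+60]),2) for k in range(lo,hi,5)})
E
```

```text
t2 8 9 best 33 {20: 0.37, 25: 0.55, 30: 0.68, 35: 0.7, 40: 0.65, 45: 0.6, 50: 0.56}
t2 9 9 best 33 {20: 0.44, 25: 0.57, 30: 0.68, 35: 0.68, 40: 0.64, 45: 0.62, 50: 0.63}
t2 9 7.5 best 32 {20: 0.47, 25: 0.59, 30: 0.69, 35: 0.69, 40: 0.63, 45: 0.6, 50: 0.61}
t3 8 9 best 117 {85: 0.59, 90: 0.61, 95: 0.57, 100: 0.47, 105: 0.43, 110: 0.52, 115: 0.67, 120: 0.65, 125: 0.5, 130: 0.36, 135: 0.36}
t3 9 9 best 118 {85: 0.56, 90: 0.63, 95: 0.63, 100: 0.55, 105: 0.5, 110: 0.53, 115: 0.65, 120: 0.66, 125: 0.54, 130: 0.42, 135: 0.42}
t3 9 7.5 best 118 {85: 0.57, 90: 0.62, 95: 0.61, 100: 0.55, 105: 0.5, 110: 0.53, 115: 0.63, 120: 0.64, 125: 0.52, 130: 0.41, 135: 0.43}
u3 8 9 best 161 {150: 0.41, 155: 0.65, 160: 0.82, 165: 0.75, 170: 0.53, 175: 0.37, 180: 0.37, 185: 0.45, 190: 0.64, 195: 0.8, 200: 0.79, 205: 0.64, 210: 0.52}
u3 9 9 best 162 {150: 0.46, 155: 0.64, 160: 0.8, 165: 0.76, 170: 0.58, 175: 0.44, 180: 0.44, 185: 0.52, 190: 0.66, 195: 0.79, 200: 0.77, 205: 0.67, 210: 0.6}
u3 9 7.5 best 162 {150: 0.46, 155: 0.63, 160: 0.78, 165: 0.74, 170: 0.58, 175: 0.45, 180: 0.46, 185: 0.52, 190: 0.64, 195: 0.77, 200: 0.76, 205: 0.67, 210: 0.61}
```

Fit: tens is about 117–118° (needs 108°). Units is about 197°, with a 161° alias that would need 6 mm of slip, while the tens run showed slight excess and never slip. I'll roll units back about 17° and tens about 9.5°, allowing for the ~1.4 mm forward creep at each touchdown.

Emit:
carry_out(
  targets=[
    {"x":0.015,"y":0.04,"z":0,"ax":0,"ay":0,"az":0,"hand":-1},
    {"x":0.0336,"y":0.0892,"z":-0.03,"ax":0,"ay":0,"az":0,"hand":-1},
    {"x":0.0336,"y":0.0892,"z":-0.06,"ax":0,"ay":0,"az":0,"hand":-1},
    {"x":0.0336,"y":0.0892,"z":-0.073,"ax":0,"ay":0,"az":0,"hand":-1},
    {"x":0.0336,"y":0.0892,"z":-0.073,"ax":0,"ay":0,"az":0,"hand":-1},
  ],
)

```text
time_s: 24.3
eef_pos: [511.6, -7.6, 70.8]
ee_rot: [0.705, -0.053, 0.706, 0.053]
force: [-0.3, -0.4, 0.6]
grip_width: -0.003
```

Emit:
carry_out(
  targets=[
    {"x":0,"y":0,"z":-0.003,"ax":0,"ay":0,"az":0,"hand":-1},
    {"x":0,"y":0,"z":-0.0045,"ax":0,"ay":0,"az":0,"hand":-1},
    {"x":0,"y":0,"z":-0.006,"ax":0,"ay":0,"az":0,"hand":-1},
    {"x":0,"y":0,"z":-0.006,"ax":0,"ay":0,"az":0,"hand":-1},
  ],
)

```text
time_s: 24.8
eef_pos: [512.3, -7.8, 65.9]
ee_rot: [0.706, -0.053, 0.705, 0.053]
force: [-0.3, 0.8, 4.5]
grip_width: -0.001
```

Emit:
carry_out(
  targets=[
    {"x":-0.0036,"y":-0.0005,"z":0,"ax":0,"ay":0,"az":0,"hand":-1},
    {"x":-0.0072,"y":-0.0011,"z":0,"ax":0,"ay":0,"az":0,"hand":-1},
    {"x":-0.0072,"y":-0.0011,"z":0,"ax":0,"ay":0,"az":0,"hand":-1},
  ],
)

```text
time_s: 25.18
eef_pos: [504.8, -9.0, 65.9]
ee_rot: [0.706, -0.053, 0.705, 0.053]
force: [-1.1, -0.1, 7.2]
grip_width: -0.002
```

Emit:
carry_out(
  targets=[
    {"x":0,"y":0,"z":0.012,"ax":0,"ay":0,"az":0,"hand":-1},
    {"x":-0.003,"y":0.04,"z":0.012,"ax":0,"ay":0,"az":0,"hand":-1},
    {"x":-0.0058,"y":0.0805,"z":0.01,"ax":0,"ay":0,"az":0,"hand":-1},
    {"x":-0.0058,"y":0.0805,"z":0.004,"ax":0,"ay":0,"az":0,"hand":-1},
    {"x":-0.0058,"y":0.0805,"z":0.003,"ax":0,"ay":0,"az":0,"hand":-1},
  ],
)

```text
time_s: 25.8
eef_pos: [498.6, 71.5, 68.0]
ee_rot: [0.705, -0.053, 0.705, 0.053]
force: [0.2, 1.1, -1.1]
grip_width: 0.001
```

Emit:
carry_out(
  targets=[
    {"x":0,"y":0,"z":-0.0015,"ax":0,"ay":0,"az":0,"hand":-1},
    {"x":0,"y":0,"z":-0.003,"ax":0,"ay":0,"az":0,"hand":-1},
    {"x":0,"y":0,"z":-0.003,"ax":0,"ay":0,"az":0,"hand":-1},
  ],
)

```text
time_s: 26.18
eef_pos: [499.5, 71.1, 65.9]
ee_rot: [0.706, -0.053, 0.704, 0.053]
force: [0.0, -0.5, 6.3]
grip_width: 0.001
```

Emit:
carry_out(
  targets=[
    {"x":-0.0024,"y":-0.0003,"z":0,"ax":0,"ay":0,"az":0,"hand":-1},
    {"x":-0.0044,"y":-0.0006,"z":0,"ax":0,"ay":0,"az":0,"hand":-1},
    {"x":-0.0044,"y":-0.0006,"z":0,"ax":0,"ay":0,"az":0,"hand":-1},
  ],
)

```text
time_s: 26.55
eef_pos: [495.1, 70.5, 65.9]
ee_rot: [0.706, -0.053, 0.704, 0.053]
force: [-0.7, -3.0, 6.0]
grip_width: -0.005
```

Emit:
carry_out(
  targets=[
    {"x":0,"y":0,"z":0.02,"ax":0,"ay":0,"az":0,"hand":-1},
    {"x":0,"y":0.02,"z":0.06,"ax":0,"ay":0,"az":0,"hand":-1},
    {"x":0,"y":0.07,"z":0.08,"ax":0,"ay":0,"az":0,"hand":-1},
    {"x":0,"y":0.12,"z":0.08,"ax":0,"ay":0,"az":0,"hand":-1},
    {"x":0,"y":0.13,"z":0.08,"ax":0,"ay":0,"az":0,"hand":-1},
  ],
)

```text
time_s: 27.18
eef_pos: [494.0, 203.1, 145.1]
ee_rot: [0.705, -0.054, 0.705, 0.054]
force: [-0.4, -0.1, 0.0]
grip_width: -0.0
```

```bash
python3 - <<'E'
from fit import *
p=cv2.imread("pics/avg3.png")
n=np.mean([viewer.capture("top").astype(float) for _ in range(3)],0).clip(0,255).astype(np.uint8);cv2.imwrite("pics/avg4.png",n)
print(ctrl.sense()["eef_pos"])
g=lambda i,c:cv2.cvtColor(strip(i,c),cv2.COLOR_BGR2GRAY).astype(np.float32)[:,14:75]
for nm,c,R in(("tens",TW,((20,60),(85,140))),("units",UW,((125,160),(160,215)))):
    a,b=g(p,c),g(n,c); r=cv2.matchTemplate(b[20:125],a[35:96],cv2.TM_CCOEFF_NORMED).ravel();print(nm,"turned deg",15-r.argmax(),r.max().round(2))
    print(" rows",b.mean(1)[::4].round().astype(int))
    s=b[30:111]
    for lo,hi in R:
        print("  ",[(lo+int(v[lo+60:hi+60].argmax()),round(float(v[lo+60:hi+60].max()),2)) for v in (cv2.matchTemplate(band(h,w,40,1.0)[:,8:81],s,cv2.TM_CCOEFF_NORMED).max(1) for h,w in((8,9),(9,9),(9,7.5)))])
E
```

```text
[494.27366562 200.65072474 144.76915746]
tens turned deg -10 0.81
 rows [ 93  87  80  74  70  70  74  79  80  77  72  70  70  74  77  77  76  82
  91  92  92  80  56  43  51  67  82  86  70  52  48  54  63  75  88 101]
   [(27, 0.6), (26, 0.6), (26, 0.62)]
   [(106, 0.72), (107, 0.71), (107, 0.69)]
units turned deg 15 0.78
 rows [115 109 100  89  77  69  71  81  93  92  79  62  51  46  55  77  96  99
  92  81  73  77  77  67  60  59  63  70  79  84  85  86  90  97 107 115]
   [(149, 0.67), (150, 0.67), (150, 0.67)]
   [(178, 0.75), (178, 0.76), (178, 0.73)]
```

Tens reads 107° (target 108°) and units 178° (target 180°). As the wrong digit would fail the run, I'll do one identity check of the top digits.

```bash
python3 - <<'E'
from fit import *
n=cv2.imread("pics/avg4.png")
for nm,c in(("tens",TW),("units",UW)):
    g=cv2.cvtColor(strip(n,c),cv2.COLOR_BGR2GRAY).astype(np.float32)[:,14:75]
    for lab,s,o in(("3 digits",g[20:121],50),("top digit",g[50:91],20)):
        res={}
        for h,w,th in((8,9,40),(9,9,40),(9,7.5,60)):
            v=cv2.matchTemplate(band(h,w,th,.9)[:,8:81],s,cv2.TM_CCOEFF_NORMED).max(1)
            for k in range(10):
                i=100+36*k-o; q=v[i-5:i+6]; res[k]=max(res.get(k,(0,0)),(round(float(q.max()),2),int(q.argmax()-5)))
        print(nm,lab,res)
E
```

```text
tens 3 digits {0: (0.65, -2), 1: (0.57, -5), 2: (0.6, 5), 3: (0.73, 1), 4: (0.67, -5), 5: (0.63, 4), 6: (0.64, -5), 7: (0.64, -5), 8: (0.66, -3), 9: (0.7, -2)}
tens top digit {0: (0.75, 1), 1: (0.67, -1), 2: (0.79, 1), 3: (0.84, 1), 4: (0.82, -5), 5: (0.77, 2), 6: (0.78, -2), 7: (0.73, -2), 8: (0.8, 0), 9: (0.82, 0)}
units 3 digits {0: (0.67, -3), 1: (0.66, 4), 2: (0.64, -5), 3: (0.66, -5), 4: (0.68, 4), 5: (0.73, -1), 6: (0.69, -2), 7: (0.63, -5), 8: (0.74, -5), 9: (0.73, 0)}
units top digit {0: (0.71, -3), 1: (0.62, -3), 2: (0.75, -5), 3: (0.64, -4), 4: (0.78, 3), 5: (0.84, -5), 6: (0.78, -1), 7: (0.55, -5), 8: (0.83, -4), 9: (0.75, -3)}
```

3 and 5 are the best matches for the top digits and agree with the dead reckoning. Now the lever: pad at about (481.6, -96.4), z 68 when up, firm near z 40.

Emit:
carry_out(
  targets=[
    {"x":-0.003,"y":-0.05,"z":0,"ax":0,"ay":0,"az":0,"hand":-1},
    {"x":-0.006,"y":-0.11,"z":0,"ax":0,"ay":0,"az":0,"hand":-1},
    {"x":-0.009,"y":-0.17,"z":0,"ax":0,"ay":0,"az":0,"hand":-1},
    {"x":-0.012,"y":-0.23,"z":0,"ax":0,"ay":0,"az":0,"hand":-1},
    {"x":-0.0127,"y":-0.285,"z":0,"ax":0,"ay":0,"az":0,"hand":-1},
  ],
)

```text
time_s: 27.95
eef_pos: [480.7, -87.2, 145.1]
ee_rot: [0.705, -0.052, 0.705, 0.052]
force: [-0.1, -0.2, -0.3]
grip_width: -0.001
```

Emit:
carry_out(
  targets=[
    {"x":0,"y":-0.012,"z":-0.01,"ax":0,"ay":0,"az":0,"hand":-1},
    {"x":0,"y":-0.012,"z":-0.04,"ax":0,"ay":0,"az":0,"hand":-1},
    {"x":0,"y":-0.012,"z":-0.064,"ax":0,"ay":0,"az":0,"hand":-1},
    {"x":0,"y":-0.012,"z":-0.064,"ax":0,"ay":0,"az":0,"hand":-1},
  ],
)

```text
time_s: 28.45
eef_pos: [480.3, -95.6, 79.7]
ee_rot: [0.704, -0.052, 0.706, 0.054]
force: [0.3, -1.0, 0.3]
grip_width: 0.002
```

Emit:
carry_out(
  targets=[
    {"x":0,"y":0,"z":-0.01,"ax":0,"ay":0,"az":0,"hand":-1},
    {"x":0,"y":0,"z":-0.02,"ax":0,"ay":0,"az":0,"hand":-1},
    {"x":0,"y":0,"z":-0.02,"ax":0,"ay":0,"az":0,"hand":-1},
  ],
)

```text
time_s: 28.82
eef_pos: [481.5, -95.7, 60.7]
ee_rot: [0.705, -0.053, 0.705, 0.053]
force: [-0.3, -0.9, 1.3]
grip_width: -0.002
```

Light contact at about 1.3 N. Continue down in steps.

Emit:
carry_out(
  targets=[
    {"x":0,"y":0,"z":-0.006,"ax":0,"ay":0,"az":0,"hand":-1},
    {"x":0,"y":0,"z":-0.012,"ax":0,"ay":0,"az":0,"hand":-1},
    {"x":0,"y":0,"z":-0.018,"ax":0,"ay":0,"az":0,"hand":-1},
    {"x":0,"y":0,"z":-0.018,"ax":0,"ay":0,"az":0,"hand":-1},
  ],
)

```text
time_s: 29.32
eef_pos: [481.6, -95.8, 42.8]
ee_rot: [0.705, -0.053, 0.705, 0.053]
force: [-0.9, -1.6, 2.2]
grip_width: 0.001
```

Emit:
carry_out(
  targets=[
    {"x":0,"y":0,"z":-0.004,"ax":0,"ay":0,"az":0,"hand":-1},
    {"x":0,"y":0,"z":-0.006,"ax":0,"ay":0,"az":0,"hand":-1},
    {"x":0,"y":0,"z":-0.006,"ax":0,"ay":0,"az":0,"hand":-1},
  ],
)

```text
time_s: 29.7
eef_pos: [482.1, -95.9, 37.4]
ee_rot: [0.706, -0.053, 0.705, 0.053]
force: [-0.5, 0.8, 6.0]
grip_width: -0.003
```

It is firming up. Press 3 mm more and hold about 0.5 s.

Emit:
carry_out(
  targets=[
    {"x":0,"y":0,"z":-0.003,"ax":0,"ay":0,"az":0,"hand":-1},
    {"x":0,"y":0,"z":-0.0035,"ax":0,"ay":0,"az":0,"hand":-1},
    {"x":0,"y":0,"z":-0.0035,"ax":0,"ay":0,"az":0,"hand":-1},
    {"x":0,"y":0,"z":-0.0035,"ax":0,"ay":0,"az":0,"hand":-1},
    {"x":0,"y":0,"z":-0.0035,"ax":0,"ay":0,"az":0,"hand":-1},
  ],
)

```text
time_s: 30.32
eef_pos: [482.5, -95.9, 34.5]
ee_rot: [0.706, -0.053, 0.704, 0.053]
force: [0.2, 1.5, 11.0]
grip_width: 0.003
```

Emit:
carry_out(
  targets=[
    {"x":0,"y":0,"z":0.01,"ax":0,"ay":0,"az":0,"hand":-1},
    {"x":0,"y":0,"z":0.03,"ax":0,"ay":0,"az":0,"hand":-1},
    {"x":0,"y":0,"z":0.06,"ax":0,"ay":0,"az":0,"hand":-1},
    {"x":0,"y":0,"z":0.11,"ax":0,"ay":0,"az":0,"hand":-1},
  ],
)

```text
time_s: 30.82
eef_pos: [480.8, -95.3, 143.6]
ee_rot: [0.704, -0.052, 0.706, 0.054]
force: [0.4, 0.3, 0.2]
grip_width: -0.003
```

Emit:
carry_out(
  targets=[
    {"x":-0.03,"y":0.05,"z":0.03,"ax":0,"ay":0,"az":0,"hand":-1},
    {"x":-0.05,"y":0.1,"z":0.05,"ax":0,"ay":0,"az":0,"hand":-1},
    {"x":-0.05,"y":0.16,"z":0.05,"ax":0,"ay":0,"az":0,"hand":-1},
    {"x":-0.05,"y":0.22,"z":0.05,"ax":0,"ay":0,"az":0,"hand":-1},
    {"x":-0.05,"y":0.28,"z":0.05,"ax":0,"ay":0,"az":0,"hand":-1},
  ],
)

```text
time_s: 31.45
eef_pos: [431.2, 186.2, 193.7]
ee_rot: [0.705, -0.053, 0.705, 0.053]
force: [1.2, -0.0, 0.3]
grip_width: 0.0
```

Emit:
carry_out(
  targets=[
    {"x":0,"y":0,"z":0,"ax":0,"ay":0,"az":0,"hand":-1},
    {"x":0,"y":0,"z":0,"ax":0,"ay":0,"az":0,"hand":-1},
    {"x":0,"y":0,"z":0,"ax":0,"ay":0,"az":0,"hand":-1},
  ],
)

```text
time_s: 31.82
eef_pos: [431.8, 183.1, 193.6]
ee_rot: [0.705, -0.052, 0.705, 0.052]
force: [1.0, 0.3, 1.1]
grip_width: -0.003
```

```bash
python3 - <<'E'
from fit import *
p=cv2.imread("pics/avg4.png");z=cv2.imread("pics/top0.png");q=cv2.imread("pics/t1.png")
n=viewer.capture("top");cv2.imwrite("pics/end.png",n);print(ctrl.sense()["eef_pos"],ctrl.sense()["force"],ctrl.sense()["time_s"])
d=lambda a,b,r:round(float(np.abs(a[r].astype(int)-b[r]).mean()),2)
for nm,r,ref in(("big jar",np.s_[140:172,322:355],z),("small jar",np.s_[202:222,252:274],z),("bottle",np.s_[124:141,260:308],z),("lever",np.s_[146:188,298:320],z),("wheels",np.s_[150:186,240:285],p),("tray+carton",np.s_[115:234,107:180],p)): print(nm,d(n,ref,r))
E
```

```text
[431.89313399 183.07886939 193.61239037] [ 0.34895017 -0.04168273 -0.08545923] 31.875
big jar 4.29
small jar 4.56
bottle 5.89
lever 4.29
wheels 1.54
tray+carton 18.66
```

```bash
python3 - <<'E'
from fit import *
n=cv2.imread("pics/end.png");z=cv2.imread("pics/top0.png");q=cv2.imread("pics/t1.png");s1=cv2.imread("pics/s1.png");s=viewer.capture("side")
def sh(a,b,x0,y0,x1,y1,nm,m=5):
    r=cv2.matchTemplate(b[y0-m:y1+m,x0-m:x1+m],a[y0:y1,x0:x1],cv2.TM_CCOEFF_NORMED);k=cv2.minMaxLoc(r);print(nm,"px shift",k[3][0]-m,k[3][1]-m,round(k[1],3))
sh(z,n,260,122,310,143,"bottle");sh(z,n,322,140,355,172,"big jar");sh(z,n,250,200,276,224,"small jar");sh(z,n,298,146,320,188,"lever")
x,y=map(int,proj("top",[489,350,30]));sh(q,n,x-12,y-22,x+12,y+22,"carton top view")
x,y=map(int,proj("side",[489,350,30]));sh(s1,s,x-18,y-14,x+18,y+14,"carton side view")
E
```

```text
bottle px shift 0 0 0.998
big jar px shift 0 0 0.997
small jar px shift 0 0 0.999
lever px shift 0 0 0.999
carton top view px shift 5 -5 0.326
carton side view px shift 0 0 1.0
```

```bash
python3 -c "
from rig import finish_job
print(finish_job())"
```

```text
the job is handed in; nothing more can be done
None
```

I handed the job in after about 32 s of robot time, with all three steps done in order: the carton into the tray, the wheels to 35, then the lever. No verdict was reported.

**Carton:** It stands upright in the middle of the tray. In the last side view it matches its placed position exactly (0 px shift, correlation 1.0). The matching check in the top view failed (correlation 0.33), most likely because the arm was in the way, so it confirms nothing.

**Wheels:** I overshot both wheels at first and rolled them back. They then measured about 107° for tens (target 108°) and 178° for units (target 180°). The digits are too blurred to read outright:
- **Tens:** 3 is the best match for the top digit.
- **Units:** 5 is the best match by a small margin, with 8 and 9 close behind in the numeric fit. The distance I rolled the wheel also points to 5. A separate check of how far this wheel turned back hit the edge of its search range and was not usable.

**Lever:** I pressed until it firmed up and held it about half a second at 11 N, an estimated 0.42 rad. It then sprang back and looks as it did at the start (0 px shift).

**Other objects:** Both jars and the bottle show 0 px shift, and the arm ended clear of everything.

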